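Lay out the press tooling beside its samples

ROBOT

A 6-joint arm with a two-finger parallel gripper is mounted at the origin on a cart in front of the work surface, level with it; the furniture and walls round the work are solid. World frame = base frame: x ahead of the robot, y to its left, z up, the work surface at z = 0. Lengths are in m, angles in rad, forces in N, time in s.
With the tool pointing down it reaches from about 0.4 to 0.925 m from the base axis. Payload 3.4 kg.
Tool frame: the origin (TCP) lies at the very end of the fingers, on their centre line; the grasp point (between the pads) lies 19 mm behind it (grip_point_offset is the z of the grasp point in the tool frame, in m); z points along the fingers, y is the line along which they close (so a half turn about z gives the same grasp; the last joint's range is limited). The gripper opens to 85 mm and grips with 20 to 120 N. Pads are 22 mm wide; open, the fingers measure 114 mm over their backs; the gripper's body (76 mm by 85 mm) begins 54 mm behind the grasp point. The pads swing forward as they close: fully open they stand 13 mm farther back than shut.
Start: joints at [1.183, 0.307, 1.506, -0, 1.328, -0.073], TCP at [0.178, 0.547, 0.231] pointing down, gripper open.
Joint ranges: [-3.12, 3.12], [-1.05, 2.28], [0.14, 2.33], [-1.42, 4.57], [0.1, 2.73], [-2.68, 2.68]. Speed limits (rad/s): [2.57, 2.57, 3.14, 3.14, 3.14, 3.14].

INTERFACE

Orientations are given as a 3x3 rotation matrix whose columns are the frame's x, y, z axes.
In Python, from station import read_state, snapshot, camera_model, hand_in, grip_point_offset gives the robot as it stands. The module is installed in compiled form; this text tells all that it offers.
- The arm moves only by the tool jog_arm, never from a script. Its argument "steps" is a list of rows, each an object of numbers: "x", "y", "z": the shift along the tool's x, y, z in m; "rx", "ry", "rz": the turn, a rotation vector about the tool's x, y, z in rad; "claw": the gripper command: -1 is fully open, 1 is shut, values between are in proportion. A call has 1 to 5 rows; each row is the pose to reach, as a shift and turn from the pose commanded when the call began, along the tool's axes at that moment; what a row does not reach only later rows make up. A row lasts 1/10 s, in which the tool goes at most 50 mm and 8.59 degrees, less where a joint would pass 70% of its speed; a pose out of reach is approached as far as the arm can. A call with a gripper value outside its range is refused whole. The fingers move at their own pace and stop on an object; "grip_force" is the grip in N (left out, the last holds). Time passes only in rows, so rows that repeat a pose let the fingers close. It gives the time, the measured TCP pose, the force, the opening and the grip force at its end, in the units of the state.
- read_state(): the state, without advancing time (a new reading comes with each control period).
- snapshot(name): name is "scene" or "top" or "wrist"; returns the picture (480x640x3 uint8, red, green, blue); there is no depth.
- camera_model(name): a dict with "vfov" (degrees; the focal length in pixels is half the picture's height over the tangent of half this angle, whatever the lens; pixels are square), "cx", "cy" (the principal point, pixels), "rvec" (rotation vector, rad) and "tvec" (3), from world to camera coordinates, as OpenCV has them; the wrist camera has in their place "hand_eye" (4x4, takes a point from camera to tool coordinates, whose origin is the TCP and whose axes are the flange's). Camera axes: x right, y down, z forward; pixel columns grow to the right and rows downward; lengths in m; the calibration is good to about 2 mm. A picture is of the moment at which its call begins: read the wrist's pose just before it. camera_model takes no time and is no camera call.
- hand_in(): hands the job in; it is judged then, once.
The state is a dict: "time": time; "joints": joint angles; "joint_vel": joint speeds; "joint_torque": joint torques, N m; "eef_pos": TCP position; "ee_rot": TCP orientation; "ft_force": force on the tool from outside, world axes, zero at the start; "ft_torque": the same for the moment, N m; "finger_gap": finger opening in m; "gripper_force": force on a finger pad.
Only numpy, scipy, OpenCV 4.12 (cv2) and the standard library are available. Lean on these libraries where they do the work, as an engineer would, in place of code of your own. Each camera call takes 0.05 s, during which the arm holds its last target. There are 200 camera calls.

TASK

Lay out the press tooling round the square bolster plate: slide the spacer plate forward from under the lip of its holder and set it centrally on the bolster, then put the large pale die ring flat over the spacer's boss. Stand the stepped plug midway between the bolster and the flat stamped lid, and the copper cone midway between the bolster and the flask shell, both upright on the bench and in line with the row. Leave the smaller dark ring where it is.

Things in the scene. Friction and masses are not known exactly. Their poses are not given: they have to be found in the camera images.
- spacer_center (a point): steel spacer plate, a rectangle 84 x 66 mm and 8 mm thick with an upright round boss in its middle (20 mm diameter, standing 28 mm above the plate, 36 mm in all): the boss is the place to grip it. The point is on the boss axis, 18 mm above the plate's underside. x along the 84 mm side. 0.35 kg.
- holder: fixed grey holder of the spacer, 104 x 88 mm. Origin on the bench below the stored spacer's middle (spacer up to 3 mm forward); -x is the open front, toward the robot. Floor 5 mm high, ends 48 mm in front of the origin; side rails 12 mm high, 2 mm play; at the back a lip (top 20 mm, underside 2 mm above the plate) covers the plate's last 16 mm: slide the spacer 20 to 30 mm along -x, then lift.
- pale_ring_center (a point): large pale steel die ring, 68 mm outside, bore about 39 mm, 22 mm high, lying flat; grip it across the outside. Point on its axis, 11 mm above its underside. 0.41 kg. It goes over the spacer's boss and rests flat on the spacer plate.
- dark_ring_center (a point): smaller dark die ring, 60 mm outside, 16 mm high, loose, not to be moved. Point on its axis, 8 mm above its underside.
- plug_center (a point): stepped steel plug standing upright: a flange 55 mm in diameter and 21 mm high, above it a spigot 35 mm in diameter up to 48 mm; grip the spigot. Point on its axis, 24 mm above its underside. 0.42 kg.
- cone_center (a point): copper cone standing upright: 49 mm in diameter at the foot, narrowing to a stem 20 mm in diameter from 42 to 56 mm height; grip the stem. Point on its axis, 28 mm above its underside. 0.22 kg.
- bolster: fixed square steel plate, 100 x 100 mm, 14 mm thick, on the bench, the middle of the row. Origin at the centre of its underside; its y axis runs along the row (lid on one side, flask shell on the other, which is on which side varies).
- sample_lid: fixed flat round stamped lid, 68 mm in diameter, 5 mm thick, lying 210 mm from the bolster's centre on one side of it. Origin at the centre of its underside.
- sample_shell: fixed bare stainless flask shell, tapering, 71 mm in diameter, 111 mm tall, standing 210 mm from the bolster's centre on the other side. Origin at the centre of its underside.
Things that resemble listed ones, but are neither listed nor needed, are in the scene too. What is shaped like the part that bears cone_center but pink is not meant.

How it is judged:
By the outcome, as a careful person would: the job done as asked, in the order asked, and still so for the second after the job is handed in, with the robot touching nothing.
It also fails if it takes over 112 s, if anything falls off the work surface, if the arm or the gripper's body presses on something with over 40 N, if the wrist force passes 120 N, or if a joint passes its speed limit or range.

## Working session

There is one attempt and no reset: what is moved stays moved. The work goes in short steps, Python scripts to look and compute and a tool call to move; the robot and the scene stay as the last step left them, time stands still between calls to the robot, and variables do not carry over. Pictures are saved under pics/ and viewed, at most 14 in all, crops included, and the job is handed in when it is done.

Besides the shell and the picture viewer there is one more tool, called after "Call:" as name(argument=value, ...), one argument or row to a line, values as JSON. jog_arm: Moves the arm, as the interface text tells. Its arguments: {"type":"object","properties":{"steps":{"type":"array"},"grip_force":{"type":"number"}},"required":["steps"]}

```bash
mkdir -p pics
cat > h.py <<'E'
import numpy as np, cv2
from station import *
def cam(name, st=None):
    m=camera_model(name); f=240/np.tan(np.radians(m["vfov"])/2)
    if name=="wrist":
        st=st or read_state(); T=np.eye(4); T[:3,:3]=st["ee_rot"]; T[:3,3]=st["eef_pos"]
        W=T@np.array(m["hand_eye"]); R=W[:3,:3].T; t=-R@W[:3,3]
    else:
        R=cv2.Rodrigues(np.array(m["rvec"],float))[0]; t=np.array(m["tvec"],float).ravel()
    return f,m["cx"],m["cy"],R,t
def ray(c,u,v):
    f,cx,cy,R,t=c; return -R.T@t, R.T@np.array([(u-cx)/f,(v-cy)/f,1])
def onz(c,u,v,z):
    o,d=ray(c,u,v); return o+d*(z-o[2])/d[2]
def proj(c,p):
    f,cx,cy,R,t=c; q=R@np.array(p)+t; return np.array([cx+f*q[0]/q[2],cy+f*q[1]/q[2]])
def tri(c1,p1,c2,p2):
    o1,d1=ray(c1,*p1);o2,d2=ray(c2,*p2)
    s=np.linalg.lstsq(np.c_[d1,-d2],o2-o1,rcond=None)[0]
    a,b=o1+s[0]*d1,o2+s[1]*d2; return (a+b)/2,np.linalg.norm(a-b)
def save(im,n): cv2.imwrite("pics/"+n,im[:,:,::-1])
E
python3 - <<'E'
from h import *
np.set_printoptions(precision=4,suppress=True)
for n in("scene","top","wrist"):
    save(snapshot(n),n+"0.png"); m=camera_model(n); print(n,m)
s=read_state();print(s,grip_point_offset)
E
```

```text
scene {'vfov': 54.453191423510255, 'cx': 323.93734404090577, 'cy': 240.52317372259284, 'rvec': array([ 2.1431, -0.8778,  0.4178]), 'tvec': array([-0.5255,  0.1934,  0.6815])}
top {'vfov': 50.3901117365979, 'cx': 324.5428643594955, 'cy': 237.54405523321586, 'rvec': array([ 2.1461, -2.1501,  0.1581]), 'tvec': array([-0.1764,  0.5704,  1.1116])}
wrist {'vfov': 64.48978183826074, 'cx': 312.28393894388034, 'cy': 232.20215929988905, 'hand_eye': array([[ 0.0005, -0.9588, -0.2841,  0.0725],
       [ 1.    ,  0.0005,  0.0002,  0.0011],
       [-0.    , -0.2841,  0.9588, -0.1422],
       [ 0.    ,  0.    ,  0.    ,  1.    ]])}
{'time': 0.15, 'joints': array([ 1.1835,  0.3074,  1.5074,  0.    ,  1.3284, -0.0735]), 'joint_vel': array([-0.    , -0.0031, -0.0053,  0.0005,  0.0005,  0.0007]), 'joint_torque': array([ -0.0001, -45.7979, -25.222 ,  -0.0001,   0.0086,   0.    ]), 'eef_pos': array([0.1773, 0.5464, 0.2306]), 'ee_rot': array([[-0.9512,  0.3087, -0.0006],
       [ 0.3087,  0.9512, -0.0015],
       [ 0.0001, -0.0016, -1.    ]]), 'ft_force': array([ 0.072 ,  0.0875, -0.078 ]), 'ft_torque': array([-0.0238, -0.023 , -0.0202]), 'gripper_force': 0.0, 'finger_gap': 0.08545760908073205} -0.0187
```

View pics/scene0.png

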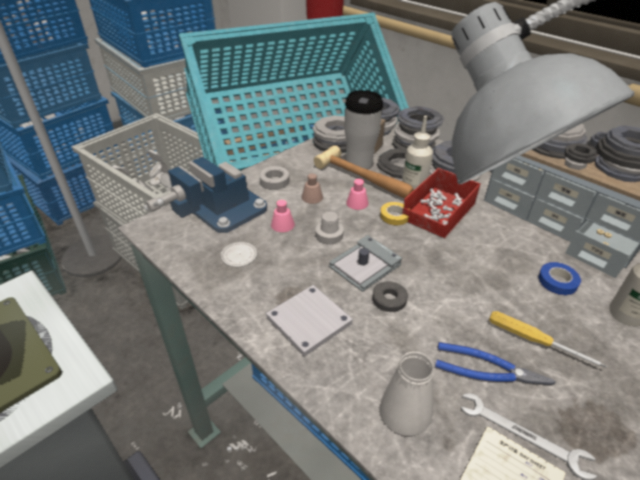

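View pics/top0.png

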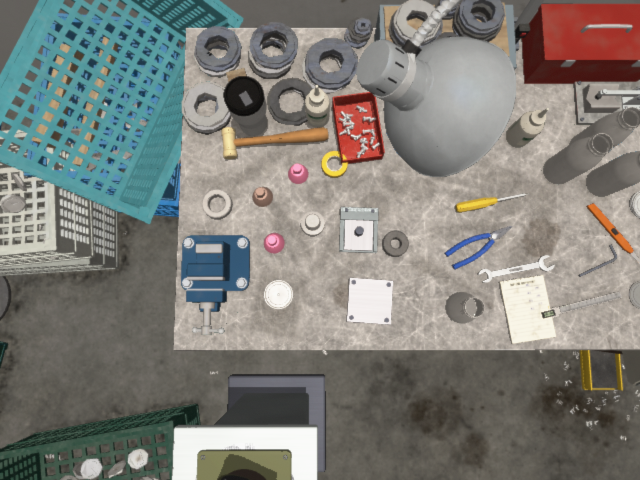

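The scene view shows the pale ring at (274,177), copper cone (312,187), plug (330,225), spacer boss (363,255), dark ring (390,296), bolster (309,319), lid (239,254) and shell (408,395). In the top view the same things are at (217,204), (262,196), (312,223), (358,231), (395,243), (370,301), (278,294) and (464,307).

Run:
```python
from h import *
a=cv2.imread("pics/top0.png")[175:335,190:500]; cv2.imwrite("pics/t1.png",cv2.resize(a,None,fx=2.5,fy=2.5,interpolation=cv2.INTER_CUBIC))
a=cv2.imread("pics/scene0.png")[155:375,215:455]; cv2.imwrite("pics/s1.png",cv2.resize(a,None,fx=2.7,fy=2.7,interpolation=cv2.INTER_CUBIC))
```

```text
(no output)
```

View pics/t1.png

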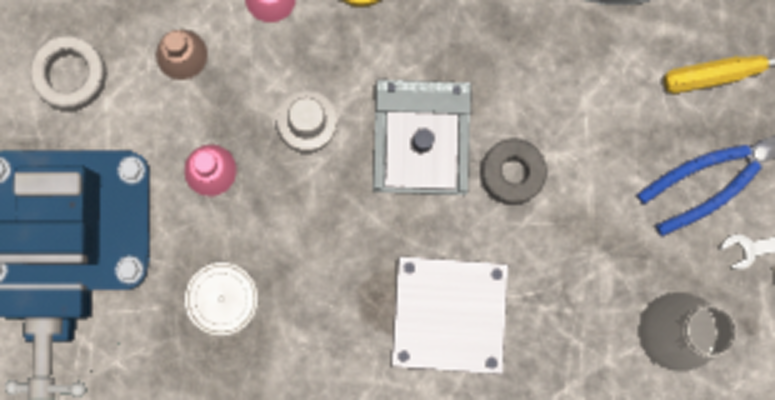

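View pics/s1.png

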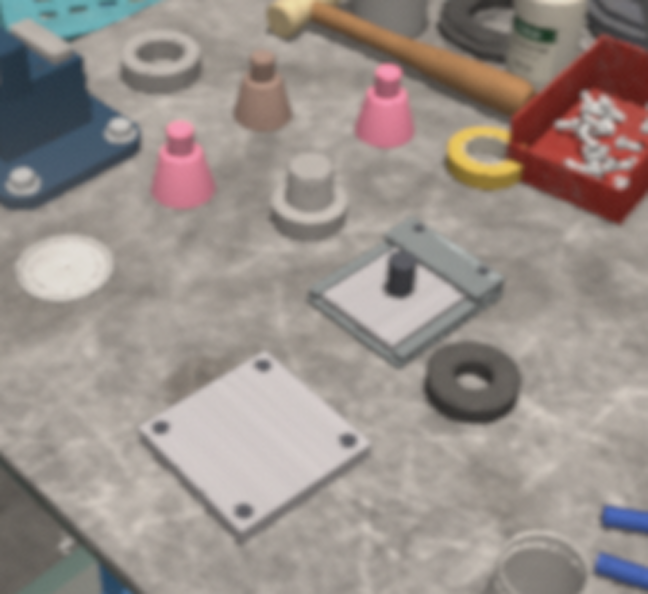

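The crops give clear tops. In the top crop: ring (67,73), cone stem (176,42), spigot (307,116), boss (423,139), dark ring (514,171), lid (221,299), bolster pins round (450,315). In the scene crop: (162,58), (263,57), (311,165), (402,257), (473,373), (64,268) and (254,437) in the same order.

Run:
```python
from h import *
np.set_printoptions(precision=4,suppress=True)
T=lambda p:(190+p[0]/2.5-.3,175+p[1]/2.5-.3); S=lambda p:(215+p[0]/2.7-.3,155+p[1]/2.7-.3)
ct,cs=cam("top"),cam("scene")
D=dict(ring=((67,73),(162,58),.022),cone=((176,42),(263,57),.056),plug=((307,116),(311,165),.048),boss=((423,139),(402,257),.041),dark=((514,171),(473,373),.016),lid=((221,299),(64,268),.005),bol=((450,315),(254,437),.014))
for k,(a,b,z) in D.items():
    p,e=tri(ct,T(a),cs,S(b)); print(k,p,e,onz(ct,*T(a),z),onz(cs,*S(b),z)); 
q=[onz(ct,*T(a),.014) for a in((408,267),(497,273),(491,363),(403,356))];print(q[1]-q[0],q[2]-q[3],q[0]-q[3],q[1]-q[2])
print("shell",onz(ct,*T((679,331)),.01),onz(ct,*T((709,331)),.111))
h=[onz(ct,*T(a),.005) for a in((374,191),(467,193))];print("holder front",h, [onz(ct,*T(a),.02) for a in((377,82),(470,83))])
```

```text
ring [0.6551 0.0746 0.0116] 0.0016833854014547092 [0.6522 0.0729 0.022 ] [0.6457 0.0614 0.022 ]
cone [ 0.6738 -0.0316  0.0536] 0.0004741825726762671 [ 0.6734 -0.032   0.056 ] [ 0.671  -0.0341  0.056 ]
plug [ 0.6068 -0.1504  0.0478] 0.00024878675891488186 [ 0.6067 -0.1503  0.048 ] [ 0.6068 -0.1506  0.048 ]
boss [ 0.5868 -0.2555  0.0397] 3.5501909100688652e-06 [ 0.5866 -0.2554  0.041 ] [ 0.5857 -0.2563  0.041 ]
dark [ 0.5608 -0.341   0.0128] 0.0006906277396442234 [ 0.5606 -0.3408  0.016 ] [ 0.5579 -0.3425  0.016 ]
lid [ 0.4437 -0.07   -0.0005] 0.0010710247202419748 [ 0.444  -0.0708  0.005 ] [ 0.44   -0.0749  0.005 ]
bol [ 0.4285 -0.2801  0.0089] 0.0010305455268557792 [ 0.4288 -0.28    0.014 ] [ 0.4252 -0.2829  0.014 ]
[-0.0056 -0.0813  0.    ] [-0.0064 -0.0796  0.    ] [ 0.0804 -0.0053  0.    ] [ 0.0812 -0.0071  0.    ]
shell [ 0.414  -0.4889  0.01  ] [ 0.4131 -0.4868  0.111 ]
holder front [array([ 0.5435, -0.2118,  0.005 ]), array([ 0.5415, -0.2982,  0.005 ])] [array([ 0.6437, -0.2148,  0.02  ]), array([ 0.6426, -0.3012,  0.02  ])]
```

```bash
cat >> h.py <<'E'
from scipy.spatial.transform import Rotation as Ro
np.set_printoptions(precision=4,suppress=True)
def go(x,y,z,a,R0=None,p0=None):
    "a: world angle of the tool x axis, rad; prints the shift, turn in tool axes"
    s=read_state(); R0=s["ee_rot"] if R0 is None else R0; p0=s["eef_pos"] if p0 is None else p0
    R=np.array([[np.cos(a),np.sin(a),0],[np.sin(a),-np.cos(a),0],[0,0,-1]])
    d=R0.T@(np.array([x,y,z])-p0); w=Ro.from_matrix(R0.T@R).as_rotvec()
    print("go",d.round(4),w.round(4),"t",s["time"]); return R,np.array([x,y,z])
E
python3 - <<'E'
from h import *
R,p=go(.40,.33,.27,3.1156); R,p=go(.48,.12,.27,3.1156,R,p);go(.48,-.2,.27,3.1156,R,p)
ct,cs=cam("top"),cam("scene")
print(tri(ct,(378,68),cs,(490,35)), tri(ct,(430,165),cs,(462,165)))
E
```

```text
go [-0.2786 -0.1372 -0.0392] [-0.0015 -0.0003 -0.2878] t 0.15
go [-0.0854 -0.2078  0.    ] [0. 0. 0.] t 0.15
go [-0.0083 -0.3199  0.    ] [0. 0. 0.] t 0.15
(array([ 0.8218, -0.2755,  0.3621]), np.float64(0.017113340644380262)) (array([ 0.6758, -0.371 ,  0.2319]), np.float64(0.02193377263985865))
```

Call:
jog_arm(
  steps=[
    {"x":-0.21,"y":-0.1,"z":-0.03,"rz":-0.288,"claw":-1},
    {"x":-0.21,"y":-0.1,"z":-0.03,"rz":-0.288,"claw":-1},
    {"x":-0.21,"y":-0.1,"z":-0.03,"rz":-0.288,"claw":-1},
    {"x":-0.21,"y":-0.1,"z":-0.03,"rz":-0.288,"claw":-1},
    {"x":-0.21,"y":-0.1,"z":-0.03,"rz":-0.288,"claw":-1},
  ],
)

```text
$.steps[0]: bad value
```

Call:
jog_arm(
  steps=[
    {"x":-0.119,"y":-0.193,"z":-0.01},
    {"x":-0.119,"y":-0.193,"z":-0.01},
    {"x":-0.119,"y":-0.193,"z":-0.01},
    {"x":-0.119,"y":-0.193,"z":-0.01},
    {"x":-0.119,"y":-0.193,"z":-0.01},
  ],
)

```text
$.steps[0]: bad value
```

Call:
jog_arm(
  steps=[
    {"x":-0.026,"y":-0.22},
    {"x":-0.026,"y":-0.22},
    {"x":-0.026,"y":-0.22},
    {"x":-0.026,"y":-0.22},
    {"x":-0.026,"y":-0.22},
  ],
)

```text
$.steps[0]: bad value
```

Call:
jog_arm(
  steps=[
    {"x":-0.004,"y":-0.17},
    {"x":-0.004,"y":-0.17},
    {"x":-0.004,"y":-0.17},
    {"x":-0.004,"y":-0.17},
    {"x":-0.004,"y":-0.17},
  ],
)

```text
$.steps[0]: bad value
```

Run:
```python
from h import *
s=read_state(); np.save("w1.npy",[s],allow_pickle=True); save(snapshot("wrist"),"w1.png"); print(s["eef_pos"],s["ee_rot"],s["time"],s["joints"])
```

```text
[0.1773 0.5464 0.2306] [[-0.9512  0.3087 -0.0006]
 [ 0.3087  0.9512 -0.0015]
 [ 0.0001 -0.0016 -1.    ]] 0.15 [ 1.1835  0.3074  1.5074  0.      1.3284 -0.0735]
```

View pics/w1.png

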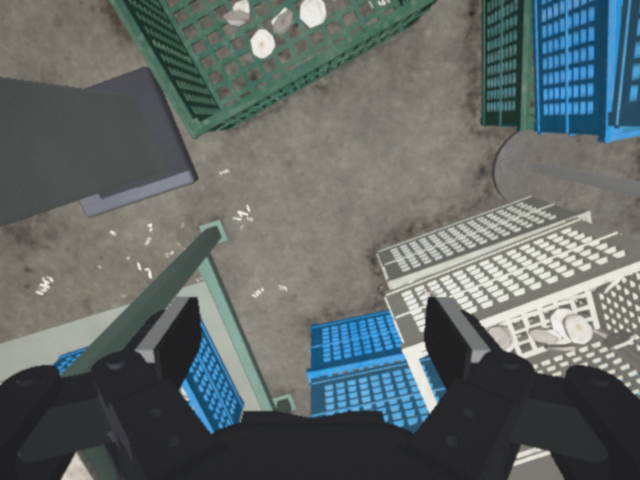

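The moves were refused, so the wrist picture only shows the floor and crates beside the bench, with the fingers at (165,340) and (460,340). I'll try again with every key filled in.

Call:
jog_arm(
  steps=[
    {"x":-0.21,"y":-0.1,"z":-0.03,"rx":0,"ry":0,"rz":-0.288,"claw":-1},
    {"x":-0.21,"y":-0.1,"z":-0.03,"rx":0,"ry":0,"rz":-0.288,"claw":-1},
    {"x":-0.21,"y":-0.1,"z":-0.03,"rx":0,"ry":0,"rz":-0.288,"claw":-1},
    {"x":-0.21,"y":-0.1,"z":-0.03,"rx":0,"ry":0,"rz":-0.288,"claw":-1},
    {"x":-0.21,"y":-0.1,"z":-0.03,"rx":0,"ry":0,"rz":-0.288,"claw":-1},
  ],
)

```text
time: 0.7
eef_pos: [0.3478, 0.3851, 0.2616]
ee_rot: [[-1.0, 0.026, 0.001], [0.026, 1.0, -0.0], [-0.001, -0.0, -1.0]]
ft_force: [0.2, 0.1, -0.3]
finger_gap: 0.0857
gripper_force: 0.0
```

Call:
jog_arm(
  steps=[
    {"x":-0.119,"y":-0.193,"z":-0.01,"rx":0,"ry":0,"rz":0,"claw":-1},
    {"x":-0.119,"y":-0.193,"z":-0.01,"rx":0,"ry":0,"rz":0,"claw":-1},
    {"x":-0.119,"y":-0.193,"z":-0.01,"rx":0,"ry":0,"rz":0,"claw":-1},
    {"x":-0.119,"y":-0.193,"z":-0.01,"rx":0,"ry":0,"rz":0,"claw":-1},
    {"x":-0.119,"y":-0.193,"z":-0.01,"rx":0,"ry":0,"rz":0,"claw":-1},
  ],
)

```text
time: 1.2
eef_pos: [0.4618, 0.1877, 0.2715]
ee_rot: [[-1.0, 0.028, 0.001], [0.028, 1.0, -0.001], [-0.001, -0.001, -1.0]]
ft_force: [0.7, 1.4, 0.9]
finger_gap: 0.0856
gripper_force: 0.0
```

Call:
jog_arm(
  steps=[
    {"x":-0.026,"y":-0.22,"z":0,"rx":0,"ry":0,"rz":0,"claw":-1},
    {"x":-0.026,"y":-0.22,"z":0,"rx":0,"ry":0,"rz":0,"claw":-1},
    {"x":-0.026,"y":-0.22,"z":0,"rx":0,"ry":0,"rz":0,"claw":-1},
    {"x":-0.026,"y":-0.22,"z":0,"rx":0,"ry":0,"rz":0,"claw":-1},
    {"x":-0.026,"y":-0.22,"z":0,"rx":0,"ry":0,"rz":0,"claw":-1},
  ],
)

```text
time: 1.7
eef_pos: [0.4807, -0.0335, 0.2713]
ee_rot: [[-1.0, 0.029, 0.0], [0.029, 1.0, -0.002], [-0.0, -0.002, -1.0]]
ft_force: [-0.0, 0.7, -0.3]
finger_gap: 0.0855
gripper_force: 0.0
```

Call:
jog_arm(
  steps=[
    {"x":-0.004,"y":-0.17,"z":0,"rx":0,"ry":0,"rz":0,"claw":-1},
    {"x":-0.004,"y":-0.17,"z":0,"rx":0,"ry":0,"rz":0,"claw":-1},
    {"x":-0.004,"y":-0.17,"z":0,"rx":0,"ry":0,"rz":0,"claw":-1},
    {"x":-0.004,"y":-0.17,"z":0,"rx":0,"ry":0,"rz":0,"claw":-1},
    {"x":-0.004,"y":-0.17,"z":0,"rx":0,"ry":0,"rz":0,"claw":-1},
  ],
)

```text
time: 2.2
eef_pos: [0.4802, -0.2029, 0.2709]
ee_rot: [[-1.0, 0.03, -0.0], [0.03, 1.0, -0.001], [0.0, -0.001, -1.0]]
ft_force: [-1.0, -0.4, -0.7]
finger_gap: 0.0851
gripper_force: 0.0
```

Run:
```python
from h import *
import pickle
s=read_state(); pickle.dump(s,open("w2.pkl","wb")); save(snapshot("wrist"),"w2.png"); print(s["eef_pos"],s["ee_rot"],s["time"],s["joints"])
```

```text
[ 0.4802 -0.2029  0.2709] [[-0.9995  0.0302 -0.0003]
 [ 0.0302  0.9995 -0.0009]
 [ 0.0003 -0.0009 -1.    ]] 2.2 [-0.4801  0.2023  1.552  -0.001   1.3871 -2.0205]
```

View pics/w2.png

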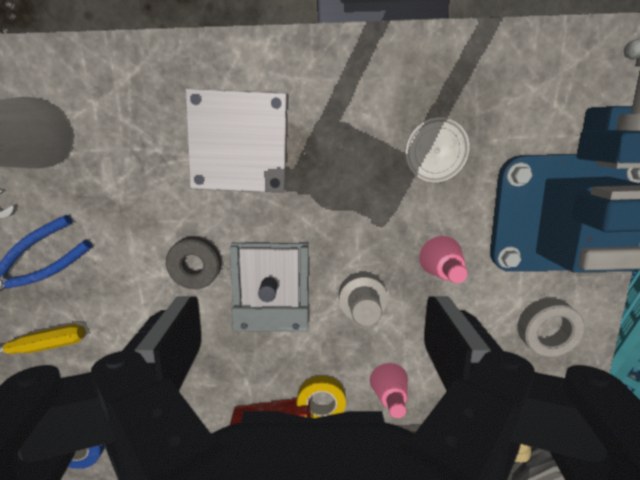

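The wrist view shows the bolster pins at (196,99), (276,103), (275,183), (199,180), the lid (437,150), spacer in its holder with boss top (266,294), plug spigot top (366,307), dark ring (193,262) and pale ring (552,328). The row runs level across the picture.

Run:
```python
from h import *
import pickle
cw=cam("wrist",pickle.load(open("w2.pkl","rb"))); ct,cs=cam("top"),cam("scene")
T=lambda p:(190+p[0]/2.5-.3,175+p[1]/2.5-.3)
for k,w,t,z in(("bol",(236.5,141.3),(450,315),.014),("lid",(437.5,149.5),(221,299),.005),("boss",(266,294),(423,139),.041),("plug",(366,308),(307,116),.048),("ring",(552,328),(67,73),.022),("dark",(193,262),(514,171),.016)):
    print(k,onz(cw,*w,z),onz(ct,*T(t),z),tri(cw,w,ct,T(t)))
q=[onz(cw,*a,.014) for a in((196,99),(276,103),(275,183),(199,180))];print(q[1]-q[0],q[2]-q[3],q[3]-q[0],q[2]-q[1])
h=[onz(cw,*a,.012) for a in((232,243),(308,242))];print(h, [onz(cw,*a,.02) for a in((233,331),(309,330),(233,309),(308,308))])
```

```text
bol [ 0.4271 -0.2779  0.014 ] [ 0.4288 -0.28    0.014 ] (array([ 0.4287, -0.2821, -0.0084]), np.float64(0.0011220867927038065))
lid [ 0.4421 -0.0692  0.005 ] [ 0.444  -0.0708  0.005 ] (array([ 0.4428, -0.0709,  0.0097]), np.float64(0.0021071111478206317))
boss [ 0.5858 -0.2547  0.041 ] [ 0.5866 -0.2554  0.041 ] (array([ 0.5872, -0.2554,  0.0381]), np.float64(0.0004705295063975249))
plug [ 0.6018 -0.1484  0.048 ] [ 0.6067 -0.1503  0.048 ] (array([ 0.608 , -0.1485,  0.0374]), np.float64(0.0034156713471541872))
ring [0.6476 0.0707 0.022 ] [0.6522 0.0729 0.022 ] (array([0.6529, 0.0751, 0.0146]), np.float64(0.0021355976440574076))
dark [ 0.5564 -0.3372  0.016 ] [ 0.5606 -0.3408  0.016 ] (array([ 0.5629, -0.3433, -0.0016]), np.float64(1.799448778765121e-05))
[0.0061 0.0791 0.    ] [0.0055 0.0797 0.    ] [ 0.0803 -0.0062  0.    ] [ 0.0798 -0.0056  0.    ]
[array([ 0.5367, -0.2927,  0.012 ]), array([ 0.538 , -0.2084,  0.012 ])] [array([ 0.642 , -0.2994,  0.02  ]), array([ 0.6432, -0.2106,  0.02  ]), array([ 0.6135, -0.2968,  0.02  ]), array([ 0.6148, -0.2109,  0.02  ])]
```

Call:
jog_arm(
  steps=[
    {"x":-0.1075,"y":-0.049,"z":0.15,"rx":0,"ry":0,"rz":0,"claw":-0.3},
    {"x":-0.1075,"y":-0.049,"z":0.15,"rx":0,"ry":0,"rz":0,"claw":-0.3},
    {"x":-0.1075,"y":-0.049,"z":0.15,"rx":0,"ry":0,"rz":0,"claw":-0.3},
    {"x":-0.1075,"y":-0.049,"z":0.15,"rx":0,"ry":0,"rz":0,"claw":-0.3},
    {"x":-0.1075,"y":-0.049,"z":0.15,"rx":0,"ry":0,"rz":0,"claw":-0.3},
  ],
)

```text
time: 2.75
eef_pos: [0.5864, -0.2494, 0.1153]
ee_rot: [[-1.0, 0.024, -0.007], [0.024, 1.0, 0.004], [0.007, 0.004, -1.0]]
ft_force: [-1.2, 0.3, -0.6]
finger_gap: 0.0556
gripper_force: 0.0
```

Run:
```python
from h import *
import pickle
s=read_state(); pickle.dump(s,open("w3.pkl","wb")); save(snapshot("wrist"),"w3.png"); print(s["eef_pos"],s["time"],s["finger_gap"],s["joints"]); c=cam("wrist",s)
print(proj(c,[.586,-.255,.041]),proj(c,[.586,-.255,.013]))
```

```text
[ 0.5864 -0.2494  0.1153] 2.75 0.05560474080276592 [-0.4688  0.495   1.5108  0.0007  1.144  -2.0155]
[300.4914 245.4771] [301.5701 232.4987]
```

View pics/w3.png

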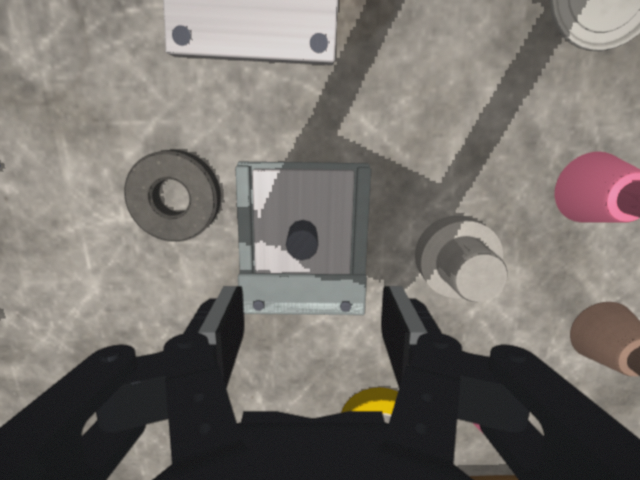

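Boss top lies at about (302,246), within a pixel or two of the prediction, so the estimate holds. The holder's front and lip edges are nearly level in the picture, and the boss is clear between the fingers.

Run:
```python
from h import *
go(.586,-.2545,.0165,np.pi-.035)
```

```text
go [-0.001  -0.0056  0.1014] [ 0.0034 -0.006   0.0108] t 2.8
```

Call:
jog_arm(
  steps=[
    {"x":0,"y":-0.004,"z":0.05,"rx":0,"ry":0,"rz":0.01,"claw":-0.3},
    {"x":0,"y":-0.004,"z":0.08,"rx":0,"ry":0,"rz":0.01,"claw":-0.3},
    {"x":0,"y":-0.004,"z":0.098,"rx":0,"ry":0,"rz":0.01,"claw":-0.3},
    {"x":0,"y":-0.004,"z":0.1,"rx":0,"ry":0,"rz":0.01,"claw":-0.3},
    {"x":0,"y":-0.004,"z":0.1,"rx":0,"ry":0,"rz":0.01,"claw":-0.3},
  ],
)

```text
time: 3.3
eef_pos: [0.5866, -0.2546, 0.0229]
ee_rot: [[-0.999, 0.035, 0.001], [0.035, 0.999, -0.0], [-0.001, -0.0, -1.0]]
ft_force: [-0.7, -0.6, -0.3]
finger_gap: 0.0552
gripper_force: 0.0
```

Call:
jog_arm(
  steps=[
    {"x":0,"y":0,"z":0.0055,"rx":0,"ry":0,"rz":0,"claw":-0.3},
    {"x":0,"y":0,"z":0.0055,"rx":0,"ry":0,"rz":0,"claw":0.3},
    {"x":0,"y":0,"z":0.0055,"rx":0,"ry":0,"rz":0,"claw":0.8},
    {"x":0,"y":0,"z":0.0055,"rx":0,"ry":0,"rz":0,"claw":1},
    {"x":0,"y":0,"z":0.0055,"rx":0,"ry":0,"rz":0,"claw":1},
  ],
  grip_force=60,
)

```text
time: 3.8
eef_pos: [0.5869, -0.2557, 0.017]
ee_rot: [[-0.999, 0.036, 0.001], [0.036, 0.999, -0.001], [-0.001, -0.001, -1.0]]
ft_force: [-0.8, 0.2, 6.1]
finger_gap: 0.0183
gripper_force: 58.5
```

Call:
jog_arm(
  steps=[
    {"x":0,"y":0,"z":0,"rx":0,"ry":0,"rz":0,"claw":1},
    {"x":0,"y":0,"z":0,"rx":0,"ry":0,"rz":0,"claw":1},
    {"x":0,"y":0,"z":0,"rx":0,"ry":0,"rz":0,"claw":1},
  ],
)

```text
time: 4.1
eef_pos: [0.5869, -0.2558, 0.017]
ee_rot: [[-0.999, 0.036, 0.001], [0.036, 0.999, -0.001], [-0.001, -0.001, -1.0]]
ft_force: [-1.7, 0.3, 5.1]
finger_gap: 0.018
gripper_force: 58.5
```

Call:
jog_arm(
  steps=[
    {"x":0.004,"y":0,"z":-0.0005,"rx":0,"ry":0,"rz":0,"claw":1},
    {"x":0.01,"y":0,"z":-0.0005,"rx":0,"ry":0,"rz":0,"claw":1},
    {"x":0.017,"y":0,"z":-0.0005,"rx":0,"ry":0,"rz":0,"claw":1},
    {"x":0.023,"y":0,"z":-0.0005,"rx":0,"ry":0,"rz":0,"claw":1},
    {"x":0.027,"y":0,"z":-0.0005,"rx":0,"ry":0,"rz":0,"claw":1},
  ],
)

```text
time: 4.6
eef_pos: [0.5601, -0.255, 0.017]
ee_rot: [[-0.999, 0.036, 0.003], [0.036, 0.999, -0.001], [-0.003, -0.001, -1.0]]
ft_force: [4.4, 0.8, 2.4]
finger_gap: 0.0182
gripper_force: 58.9
```

Call:
jog_arm(
  steps=[
    {"x":0,"y":0,"z":0,"rx":0,"ry":0,"rz":0,"claw":1},
    {"x":0,"y":0,"z":0,"rx":0,"ry":0,"rz":0,"claw":1},
  ],
)

```text
time: 4.8
eef_pos: [0.5594, -0.2549, 0.017]
ee_rot: [[-0.999, 0.036, 0.001], [0.036, 0.999, -0.001], [-0.001, -0.001, -1.0]]
ft_force: [2.9, -0.2, 7.0]
finger_gap: 0.018
gripper_force: 59.3
```

Run:
```python
from h import *
import pickle
s=read_state(); pickle.dump(s,open("w4.pkl","wb")); save(snapshot("wrist"),"w4.png")
```

```text
(no output)
```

View pics/w4.png

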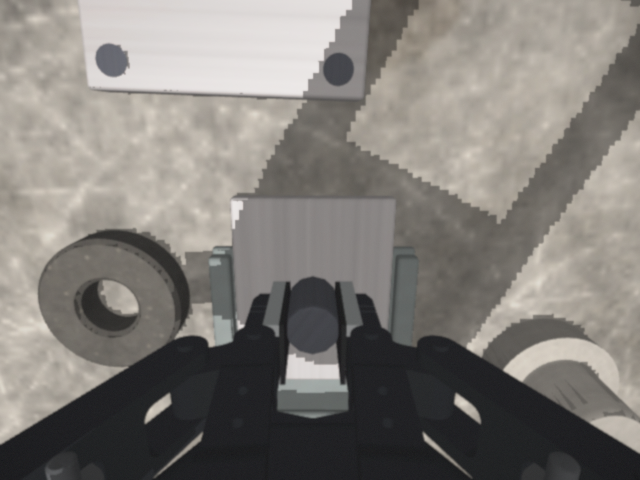

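The plate is 27 mm out. Its front edge (232..395, 199) is level and square to the tool, the boss is gripped at (313,315), and the dark ring was not touched. Next: lift it and find the boss offset in the grip.

Call:
jog_arm(
  steps=[
    {"x":0,"y":0,"z":-0.015,"rx":0,"ry":0,"rz":0,"claw":1},
    {"x":0,"y":0,"z":-0.04,"rx":0,"ry":0,"rz":0,"claw":1},
    {"x":0,"y":0,"z":-0.07,"rx":0,"ry":0,"rz":0,"claw":1},
    {"x":0,"y":0,"z":-0.085,"rx":0,"ry":0,"rz":0,"claw":1},
    {"x":0,"y":0,"z":-0.085,"rx":0,"ry":0,"rz":0,"claw":1},
  ],
)

```text
time: 5.35
eef_pos: [0.558, -0.2542, 0.1018]
ee_rot: [[-0.999, 0.036, -0.002], [0.036, 0.999, 0.0], [0.002, 0.0, -1.0]]
ft_force: [0.2, -0.5, -3.6]
finger_gap: 0.0177
gripper_force: 58.9
```

Run:
```python
from h import *
import pickle
s=pickle.load(open("w4.pkl","rb")); c=cam("wrist",s); p=s["eef_pos"]
print(proj(c,[p[0],p[1],.041]), proj(c,[p[0]-.01,p[1],.041]), proj(c,[p[0]-.01,p[1],.013]))
print("front edge",onz(c,232,199,.013),onz(c,395,199,.013), "bolster edge", onz(c,90,90,.014),onz(c,362,98,.014))
q=onz(c,112,60,.014),onz(c,338,69,.014);print("pins",q)
s=read_state();pickle.dump(s,open("w5.pkl","wb")); im=snapshot("wrist"); save(im,"w5.png");print(s["eef_pos"])
```

```text
[308.8684 333.656 ] [307.7696 308.0206] [308.601  275.9026]
front edge [ 0.516  -0.2836  0.013 ] [ 0.5182 -0.22    0.013 ] bolster edge [ 0.4744 -0.3304  0.014 ] [ 0.4805 -0.233   0.014 ]
pins (array([ 0.4648, -0.3207,  0.014 ]), array([ 0.4706, -0.2415,  0.014 ]))
[ 0.558  -0.2542  0.1018]
```

View pics/w5.png

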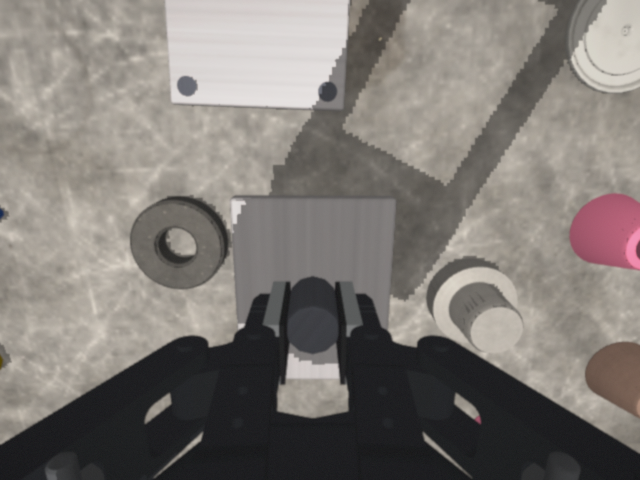

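The spacer hangs level and square in the grip. Its front edge is at v=199, columns 232-395, and the bolster's near pins are at (187,86) and (328,91). I'll move it over the bolster now.

Call:
jog_arm(
  steps=[
    {"x":0.045,"y":-0.011,"z":0,"rx":0,"ry":0,"rz":0.038,"claw":1},
    {"x":0.09,"y":-0.022,"z":0,"rx":0,"ry":0,"rz":0.038,"claw":1},
    {"x":0.1287,"y":-0.0302,"z":0.02,"rx":0,"ry":0,"rz":0.038,"claw":1},
    {"x":0.1287,"y":-0.0302,"z":0.045,"rx":0,"ry":0,"rz":0.038,"claw":1},
    {"x":0.1287,"y":-0.0302,"z":0.06,"rx":0,"ry":0,"rz":0.038,"claw":1},
  ],
)

```text
time: 5.9
eef_pos: [0.4245, -0.2776, 0.038]
ee_rot: [[-0.997, 0.076, -0.007], [0.076, 0.997, 0.005], [0.008, 0.005, -1.0]]
ft_force: [1.3, 0.4, -3.4]
finger_gap: 0.0179
gripper_force: 59.1
```

Call:
jog_arm(
  steps=[
    {"x":0,"y":0,"z":0.004,"rx":0,"ry":0,"rz":0,"claw":1},
    {"x":0,"y":0,"z":0.006,"rx":0,"ry":0,"rz":0,"claw":1},
    {"x":0,"y":0,"z":0.006,"rx":0,"ry":0,"rz":0,"claw":1},
  ],
)

```text
time: 6.2
eef_pos: [0.4294, -0.2797, 0.0347]
ee_rot: [[-0.997, 0.073, -0.001], [0.073, 0.997, 0.001], [0.001, 0.001, -1.0]]
ft_force: [0.2, -0.1, -3.7]
finger_gap: 0.018
gripper_force: 59.1
```

Run:
```python
from h import *
import pickle
s=read_state();pickle.dump(s,open("w6.pkl","wb")); im=snapshot("wrist"); save(im,"w6.png");print(s["eef_pos"],s["ee_rot"])
```

```text
[ 0.4294 -0.2797  0.0347] [[-0.9973  0.0733 -0.0014]
 [ 0.0733  0.9973  0.0009]
 [ 0.0014  0.0008 -1.    ]]
```

View pics/w6.png

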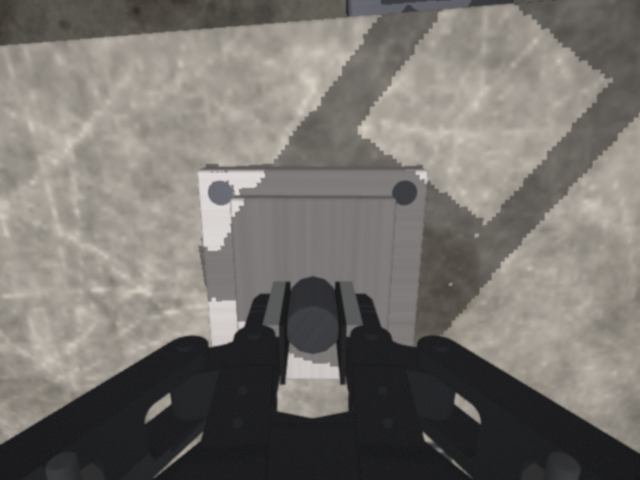

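The spacer hovers over the bolster. The pins (221,192) and (404,192) are symmetric about the plate's edges (232..394, v=197), and the rotation agrees. Now a check of the x centring.

Run:
```python
from h import *
import pickle
s=pickle.load(open("w6.pkl","rb")); c=cam("wrist",s); R=s["ee_rot"];p=s["eef_pos"]
f=lambda u,v,z:(R.T@(onz(c,u,v,z)-p))[:2]
print("pins",f(221,192,.014),f(404,192.5,.014),"edge",f(199,169.5,.014),f(426,172,.014)); print("plate",f(232,197,.0307),f(394,197,.0307))
```

```text
pins [ 0.0421 -0.0384] [0.0419 0.0409] edge [ 0.0518 -0.0471] [0.0508 0.0497]
plate [ 0.0432 -0.0302] [0.0432 0.0331]
```

Call:
jog_arm(
  steps=[
    {"x":0,"y":0,"z":0.004,"rx":0,"ry":0,"rz":0,"claw":1},
    {"x":0,"y":0,"z":0.007,"rx":0,"ry":0,"rz":0,"claw":1},
    {"x":0,"y":0,"z":0.0085,"rx":0,"ry":0,"rz":0,"claw":1},
    {"x":0,"y":0,"z":0.009,"rx":0,"ry":0,"rz":0,"claw":1},
    {"x":0,"y":0,"z":0.009,"rx":0,"ry":0,"rz":0,"claw":1},
  ],
)

```text
time: 6.75
eef_pos: [0.4297, -0.28, 0.0263]
ee_rot: [[-0.997, 0.074, -0.0], [0.074, 0.997, -0.0], [0.0, -0.0, -1.0]]
ft_force: [-1.0, -0.2, -4.3]
finger_gap: 0.0178
gripper_force: 59.1
```

Call:
jog_arm(
  steps=[
    {"x":0,"y":0,"z":0.0005,"rx":0,"ry":0,"rz":0,"claw":1},
    {"x":0,"y":0,"z":0.001,"rx":0,"ry":0,"rz":0,"claw":1},
    {"x":0,"y":0,"z":0.001,"rx":0,"ry":0,"rz":0,"claw":1},
  ],
)

```text
time: 7.05
eef_pos: [0.4298, -0.2801, 0.026]
ee_rot: [[-0.997, 0.074, 0.0], [0.074, 0.997, -0.0], [-0.001, -0.0, -1.0]]
ft_force: [-1.0, 2.0, 3.6]
finger_gap: 0.018
gripper_force: 59.9
```

Call:
jog_arm(
  steps=[
    {"x":0,"y":0,"z":0,"rx":0,"ry":0,"rz":0,"claw":0},
    {"x":0,"y":0,"z":0,"rx":0,"ry":0,"rz":0,"claw":-0.3},
    {"x":0,"y":0,"z":0,"rx":0,"ry":0,"rz":0,"claw":-0.3},
    {"x":0,"y":0,"z":-0.04,"rx":0,"ry":0,"rz":0,"claw":-0.3},
    {"x":0,"y":0,"z":-0.09,"rx":0,"ry":0,"rz":0,"claw":-1},
  ],
)

```text
time: 7.55
eef_pos: [0.428, -0.2787, 0.1139]
ee_rot: [[-0.997, 0.074, -0.005], [0.074, 0.997, 0.004], [0.006, 0.004, -1.0]]
ft_force: [0.7, -1.0, 0.1]
finger_gap: 0.0684
gripper_force: 0.0
```

Call:
jog_arm(
  steps=[
    {"x":0,"y":0,"z":-0.05,"rx":0,"ry":0,"rz":0,"claw":-1},
    {"x":0,"y":0,"z":-0.1,"rx":0,"ry":0,"rz":0,"claw":-1},
    {"x":0,"y":0,"z":-0.1,"rx":0,"ry":0,"rz":0,"claw":-1},
  ],
)

```text
time: 7.85
eef_pos: [0.4339, -0.2832, 0.2228]
ee_rot: [[-0.997, 0.074, 0.012], [0.074, 0.997, -0.01], [-0.013, -0.009, -1.0]]
ft_force: [-0.2, -1.2, 0.0]
finger_gap: 0.0854
gripper_force: 0.0
```

Run:
```python
from h import *
ct,cs=cam("top"),cam("scene")
print("vise",tri(ct,(209.2,248.2),cs,(231.7,171.7)))
R,p=go(.60,-.08,.24,np.pi-.03); go(.65,.072,.13,np.pi-.03,R,p)
```

```text
vise (array([0.5432, 0.0748, 0.0723]), np.float64(0.0018901963456358552))
go [-0.1509  0.2147 -0.0171] [-0.0089  0.0128 -0.0437] t 7.85
go [-0.0454  0.1534  0.11  ] [0. 0. 0.] t 7.85
```

Call:
jog_arm(
  steps=[
    {"x":-0.14,"y":0.2,"z":0,"rx":0,"ry":0,"rz":-0.044,"claw":-1},
    {"x":-0.14,"y":0.2,"z":0,"rx":0,"ry":0,"rz":-0.044,"claw":-1},
    {"x":-0.14,"y":0.2,"z":0,"rx":0,"ry":0,"rz":-0.044,"claw":-1},
    {"x":-0.14,"y":0.2,"z":0,"rx":0,"ry":0,"rz":-0.044,"claw":-1},
    {"x":-0.14,"y":0.2,"z":0,"rx":0,"ry":0,"rz":-0.044,"claw":-1},
  ],
)

```text
time: 8.35
eef_pos: [0.585, -0.0888, 0.2144]
ee_rot: [[-1.0, 0.029, -0.001], [0.029, 1.0, 0.0], [0.001, 0.0, -1.0]]
ft_force: [-0.2, -0.9, 0.3]
finger_gap: 0.0855
gripper_force: 0.0
```

Call:
jog_arm(
  steps=[
    {"x":-0.061,"y":0.165,"z":0.08,"rx":0,"ry":0,"rz":0,"claw":-1},
    {"x":-0.061,"y":0.165,"z":0.08,"rx":0,"ry":0,"rz":0,"claw":-1},
    {"x":-0.061,"y":0.165,"z":0.08,"rx":0,"ry":0,"rz":0,"claw":-1},
    {"x":-0.061,"y":0.165,"z":0.08,"rx":0,"ry":0,"rz":0,"claw":-1},
    {"x":-0.061,"y":0.165,"z":0.08,"rx":0,"ry":0,"rz":0,"claw":-1},
  ],
)

```text
time: 8.85
eef_pos: [0.6493, 0.0773, 0.1309]
ee_rot: [[-1.0, 0.025, -0.005], [0.025, 1.0, 0.002], [0.005, 0.002, -1.0]]
ft_force: [-0.9, -0.4, -0.8]
finger_gap: 0.0856
gripper_force: 0.0
```

Call:
jog_arm(
  steps=[
    {"x":0,"y":0,"z":0,"rx":0,"ry":0,"rz":0,"claw":-1},
    {"x":0,"y":0,"z":0,"rx":0,"ry":0,"rz":0,"claw":-1},
  ],
)

```text
time: 9.05
eef_pos: [0.6496, 0.0714, 0.1351]
ee_rot: [[-1.0, 0.03, -0.001], [0.03, 1.0, -0.001], [0.001, -0.001, -1.0]]
ft_force: [-0.8, 0.0, 0.4]
finger_gap: 0.0853
gripper_force: 0.0
```

Run:
```python
from h import *
import pickle
s=read_state();pickle.dump(s,open("w7.pkl","wb")); im=snapshot("wrist"); save(im,"w7.png");print(s["eef_pos"],s["time"]);c=cam("wrist",s);print(proj(c,[.652,.073,.022]))
```

```text
[0.6496 0.0714 0.1351] 9.05
[313.0954 230.7796]
```

View pics/w7.png

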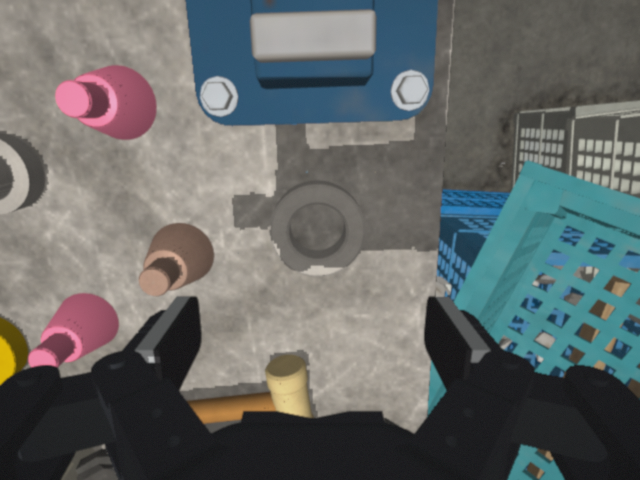

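The pale ring's top is centred near (317,229), with outer columns 271-363 and bore 289-346. That is close to the predicted (313,231) and clear of the vise (row 125) and the bench edge (column 440).

Call:
jog_arm(
  steps=[
    {"x":-0.0015,"y":0.0025,"z":0.045,"rx":0,"ry":0,"rz":0,"claw":-1},
    {"x":-0.0015,"y":0.0025,"z":0.09,"rx":0,"ry":0,"rz":0,"claw":-1},
    {"x":-0.0015,"y":0.0025,"z":0.115,"rx":0,"ry":0,"rz":0,"claw":-1},
    {"x":-0.0015,"y":0.0025,"z":0.13,"rx":0,"ry":0,"rz":0,"claw":-1},
    {"x":-0.0015,"y":0.0025,"z":0.13,"rx":0,"ry":0,"rz":0,"claw":-1},
  ],
)

```text
time: 9.6
eef_pos: [0.6502, 0.0734, 0.0039]
ee_rot: [[-1.0, 0.031, -0.003], [0.031, 1.0, -0.0], [0.003, -0.0, -1.0]]
ft_force: [-0.1, 0.4, -0.1]
finger_gap: 0.0857
gripper_force: 0.0
```

Call:
jog_arm(
  steps=[
    {"x":0,"y":0,"z":0.003,"rx":0,"ry":0,"rz":0,"claw":-1},
    {"x":0,"y":0,"z":0.005,"rx":0,"ry":0,"rz":0,"claw":-1},
    {"x":0,"y":0,"z":0.005,"rx":0,"ry":0,"rz":0,"claw":-1},
  ],
)

```text
time: 9.9
eef_pos: [0.6527, 0.0746, 0.0017]
ee_rot: [[-1.0, 0.03, 0.003], [0.03, 1.0, 0.0], [-0.003, 0.0, -1.0]]
ft_force: [0.1, -0.2, 0.2]
finger_gap: 0.0853
gripper_force: 0.0
```

Call:
jog_arm(
  steps=[
    {"x":0,"y":0,"z":0.002,"rx":0,"ry":0,"rz":0,"claw":-0.8},
    {"x":0,"y":0,"z":0.002,"rx":0,"ry":0,"rz":0,"claw":-0.6},
    {"x":0,"y":0,"z":0.002,"rx":0,"ry":0,"rz":0,"claw":-0.4},
    {"x":0,"y":0,"z":0.002,"rx":0,"ry":0,"rz":0,"claw":0},
    {"x":0,"y":0,"z":0.002,"rx":0,"ry":0,"rz":0,"claw":1},
  ],
)

```text
time: 10.4
eef_pos: [0.6518, 0.0747, -0.0005]
ee_rot: [[-1.0, 0.029, 0.001], [0.029, 1.0, -0.0], [-0.001, -0.0, -1.0]]
ft_force: [-1.1, 0.5, 5.7]
finger_gap: 0.0657
gripper_force: 67.5
```

Call:
jog_arm(
  steps=[
    {"x":0,"y":0,"z":0,"rx":0,"ry":0,"rz":0,"claw":1},
    {"x":0,"y":0,"z":0,"rx":0,"ry":0,"rz":0,"claw":1},
    {"x":0,"y":0,"z":0,"rx":0,"ry":0,"rz":0,"claw":1},
  ],
)

```text
time: 10.7
eef_pos: [0.6518, 0.0747, -0.0006]
ee_rot: [[-1.0, 0.03, 0.001], [0.03, 1.0, -0.0], [-0.001, -0.0, -1.0]]
ft_force: [-1.6, -0.6, 4.9]
finger_gap: 0.0658
gripper_force: 67.5
```

Call:
jog_arm(
  steps=[
    {"x":0,"y":0,"z":-0.02,"rx":0,"ry":0,"rz":0,"claw":1},
    {"x":0,"y":0,"z":-0.06,"rx":0,"ry":0,"rz":0,"claw":1},
    {"x":0,"y":0,"z":-0.1,"rx":0,"ry":0,"rz":0,"claw":1},
    {"x":0,"y":0,"z":-0.13,"rx":0,"ry":0,"rz":0,"claw":1},
    {"x":0,"y":0,"z":-0.13,"rx":0,"ry":0,"rz":0,"claw":1},
  ],
)

```text
time: 11.2
eef_pos: [0.6549, 0.075, 0.1332]
ee_rot: [[-1.0, 0.03, 0.01], [0.03, 1.0, 0.0], [-0.01, 0.001, -1.0]]
ft_force: [1.5, -0.2, -3.5]
finger_gap: 0.0656
gripper_force: 68.8
```

Run:
```python
from h import *
import pickle
R,p=go(.545,-.09,.13,np.pi-.05); go(.4297,-.28,.12,np.pi-.074,R,p)
s=read_state();pickle.dump(s,open("w8.pkl","wb")); im=snapshot("wrist"); save(im[150:480,150:480],"w8.png");print(s["eef_pos"],s["time"]);c=cam("wrist",s);p=s["eef_pos"];print(proj(c,p+[0,0,.0226]))
```

```text
go [ 0.1049 -0.1681  0.0021] [0.0009 0.0095 0.0204] t 11.2
go [ 0.1057 -0.1955  0.01  ] [0.    0.    0.024] t 11.2
[0.6549 0.075  0.1332] 11.2
[309.006  331.9682]
```

View pics/w8.png

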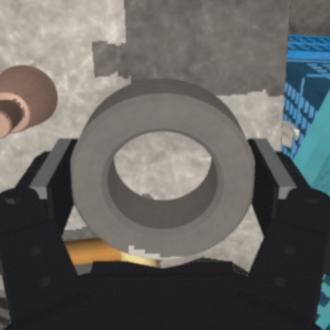

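The ring hangs level, with its top face centred near (313,325) in full-picture pixels against (309,332) expected. So it sits about 2 mm toward the robot in the grip, and I'll allow for that.

Call:
jog_arm(
  steps=[
    {"x":0.102,"y":-0.168,"z":0,"rx":0,"ry":0,"rz":0.02,"claw":1},
    {"x":0.102,"y":-0.168,"z":0,"rx":0,"ry":0,"rz":0.02,"claw":1},
    {"x":0.102,"y":-0.168,"z":0,"rx":0,"ry":0,"rz":0.02,"claw":1},
    {"x":0.102,"y":-0.168,"z":0,"rx":0,"ry":0,"rz":0.02,"claw":1},
    {"x":0.102,"y":-0.168,"z":0,"rx":0,"ry":0,"rz":0.02,"claw":1},
  ],
)

```text
time: 11.75
eef_pos: [0.538, -0.0937, 0.1253]
ee_rot: [[-0.998, 0.054, -0.01], [0.054, 0.999, -0.0], [0.01, -0.001, -1.0]]
ft_force: [-0.1, 1.0, -3.4]
finger_gap: 0.0654
gripper_force: 68.9
```

Call:
jog_arm(
  steps=[
    {"x":0.104,"y":-0.1955,"z":0,"rx":0,"ry":0,"rz":0.024,"claw":1},
    {"x":0.104,"y":-0.1955,"z":0,"rx":0,"ry":0,"rz":0.024,"claw":1},
    {"x":0.104,"y":-0.1955,"z":0,"rx":0,"ry":0,"rz":0.024,"claw":1},
    {"x":0.104,"y":-0.1955,"z":0,"rx":0,"ry":0,"rz":0.024,"claw":1},
    {"x":0.104,"y":-0.1955,"z":0,"rx":0,"ry":0,"rz":0.024,"claw":1},
  ],
)

```text
time: 12.25
eef_pos: [0.428, -0.2822, 0.1262]
ee_rot: [[-0.997, 0.076, -0.004], [0.076, 0.997, 0.001], [0.004, 0.001, -1.0]]
ft_force: [1.1, 0.0, -3.5]
finger_gap: 0.0655
gripper_force: 69.1
```

Call:
jog_arm(
  steps=[
    {"x":0,"y":0,"z":0,"rx":0,"ry":0,"rz":0,"claw":1},
    {"x":0,"y":0,"z":0.03,"rx":0,"ry":0,"rz":0,"claw":1},
    {"x":0,"y":0,"z":0.05,"rx":0,"ry":0,"rz":0,"claw":1},
    {"x":0,"y":0,"z":0.05,"rx":0,"ry":0,"rz":0,"claw":1},
    {"x":0,"y":0,"z":0.05,"rx":0,"ry":0,"rz":0,"claw":1},
  ],
)

```text
time: 12.75
eef_pos: [0.4308, -0.2788, 0.0773]
ee_rot: [[-0.997, 0.073, -0.002], [0.073, 0.997, 0.002], [0.002, 0.002, -1.0]]
ft_force: [0.8, -0.4, -3.0]
finger_gap: 0.0658
gripper_force: 69.1
```

Run:
```python
from h import *
import pickle
go(.4317,-.28,.065,np.pi-.074)
s=read_state();pickle.dump(s,open("w9.pkl","wb")); im=snapshot("wrist"); save(im[150:480,150:480],"w9.png");print(s["eef_pos"],s["time"]);c=cam("wrist",s);p=s["eef_pos"];print(proj(c,p+[0,0,.0226]),proj(c,[.4297,-.28,.05]))
```

```text
go [-0.001  -0.0011  0.0123] [ 0.002  -0.0024  0.0012] t 12.75
[ 0.4308 -0.2788  0.0773] 12.75
[309.0901 331.4166] [307.1024 274.348 ]
```

View pics/w9.png

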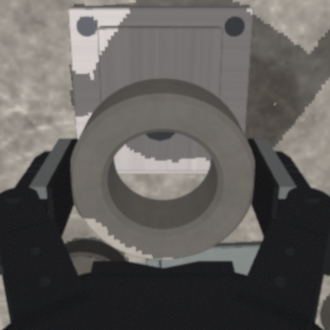

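The boss appears through the bore at (310,280), in line with the ring centre column (313) to about 1 mm. Lowering.

Call:
jog_arm(
  steps=[
    {"x":-0.001,"y":-0.001,"z":0.015,"rx":0,"ry":0,"rz":0,"claw":1},
    {"x":-0.001,"y":-0.001,"z":0.03,"rx":0,"ry":0,"rz":0,"claw":1},
    {"x":-0.001,"y":-0.001,"z":0.043,"rx":0,"ry":0,"rz":0,"claw":1},
    {"x":-0.001,"y":-0.001,"z":0.051,"rx":0,"ry":0,"rz":0,"claw":1},
    {"x":-0.001,"y":-0.001,"z":0.053,"rx":0,"ry":0,"rz":0,"claw":1},
  ],
)

```text
time: 13.3
eef_pos: [0.4323, -0.2812, 0.0253]
ee_rot: [[-0.997, 0.073, 0.0], [0.073, 0.997, -0.0], [-0.0, 0.0, -1.0]]
ft_force: [-0.1, -0.2, -3.0]
finger_gap: 0.0659
gripper_force: 69.1
```

Call:
jog_arm(
  steps=[
    {"x":0,"y":0,"z":0.001,"rx":0,"ry":0,"rz":0,"claw":1},
    {"x":0,"y":0,"z":0.002,"rx":0,"ry":0,"rz":0,"claw":1},
    {"x":0,"y":0,"z":0.002,"rx":0,"ry":0,"rz":0,"claw":1},
  ],
)

```text
time: 13.6
eef_pos: [0.4323, -0.2817, 0.0238]
ee_rot: [[-0.997, 0.074, 0.001], [0.074, 0.997, -0.001], [-0.001, -0.001, -1.0]]
ft_force: [0.4, -0.3, -2.5]
finger_gap: 0.0661
gripper_force: 69.1
```

Call:
jog_arm(
  steps=[
    {"x":0,"y":0.0015,"z":0,"rx":0,"ry":0,"rz":0,"claw":1},
    {"x":0,"y":0.0015,"z":0.001,"rx":0,"ry":0,"rz":0,"claw":1},
    {"x":0,"y":0.0015,"z":0.002,"rx":0,"ry":0,"rz":0,"claw":1},
    {"x":0,"y":0.0015,"z":0.0025,"rx":0,"ry":0,"rz":0,"claw":1},
    {"x":0,"y":0.0015,"z":0.0025,"rx":0,"ry":0,"rz":0,"claw":1},
  ],
)

```text
time: 14.1
eef_pos: [0.4321, -0.2799, 0.0215]
ee_rot: [[-0.997, 0.074, 0.0], [0.074, 0.997, -0.0], [-0.0, -0.0, -1.0]]
ft_force: [-0.6, 1.0, 3.9]
finger_gap: 0.0655
gripper_force: 70.0
```

Contact at the expected height. Release, rise and check.

Call:
jog_arm(
  steps=[
    {"x":0,"y":0,"z":0,"rx":0,"ry":0,"rz":0,"claw":-0.8},
    {"x":0,"y":0,"z":0,"rx":0,"ry":0,"rz":0,"claw":-1},
    {"x":0,"y":0,"z":0,"rx":0,"ry":0,"rz":0,"claw":-1},
    {"x":0,"y":0,"z":-0.04,"rx":0,"ry":0,"rz":0,"claw":-1},
    {"x":0,"y":0,"z":-0.09,"rx":0,"ry":0,"rz":0,"claw":-1},
  ],
)

```text
time: 14.6
eef_pos: [0.4302, -0.2786, 0.1094]
ee_rot: [[-0.997, 0.074, -0.005], [0.074, 0.997, 0.004], [0.006, 0.004, -1.0]]
ft_force: [1.2, -0.9, -0.9]
finger_gap: 0.0855
gripper_force: 0.0
```

Call:
jog_arm(
  steps=[
    {"x":0,"y":0,"z":-0.04,"rx":0,"ry":0,"rz":0,"claw":-1},
    {"x":0,"y":0,"z":-0.06,"rx":0,"ry":0,"rz":0,"claw":-1},
    {"x":0,"y":0,"z":-0.06,"rx":0,"ry":0,"rz":0,"claw":-1},
    {"x":0,"y":0,"z":-0.06,"rx":0,"ry":0,"rz":0,"claw":-1},
  ],
)

```text
time: 15.0
eef_pos: [0.432, -0.2798, 0.1709]
ee_rot: [[-0.997, 0.074, 0.001], [0.074, 0.997, -0.0], [-0.001, -0.0, -1.0]]
ft_force: [0.0, -0.3, -0.4]
finger_gap: 0.0851
gripper_force: 0.0
```

Run:
```python
from h import *
import pickle
go(.605,-.15,.16,np.pi-.03)
s=read_state();pickle.dump(s,open("wa.pkl","wb")); im=snapshot("wrist"); save(im,"wa.png");print(s["eef_pos"],s["time"])
```

```text
go [-0.163   0.1423  0.0109] [-0.0004  0.0006 -0.0438] t 15.0
[ 0.432  -0.2798  0.1709] 15.0
```

View pics/wa.png

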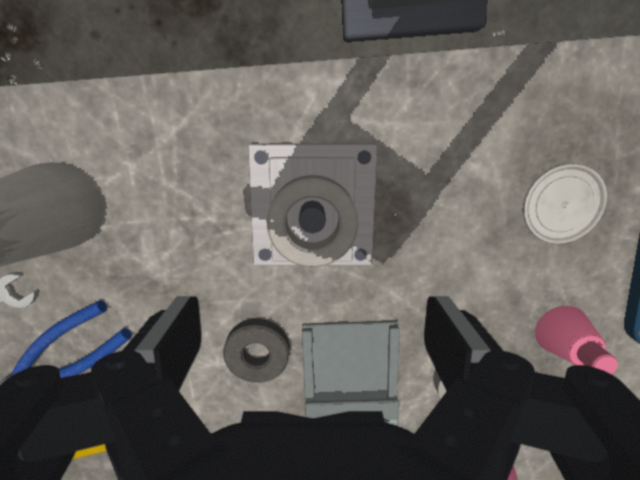

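The ring lies flat and concentric over the boss: ring at (313,220), boss at (313,217), spacer centred between the pins. The dark ring (258,350) is undisturbed. Next is the plug; from here on I measure by code only, since the picture allowance is used up.

Call:
jog_arm(
  steps=[
    {"x":-0.163,"y":0.142,"z":0.03,"rx":0,"ry":0,"rz":-0.044,"claw":-1},
    {"x":-0.163,"y":0.142,"z":0.03,"rx":0,"ry":0,"rz":-0.044,"claw":-1},
    {"x":-0.163,"y":0.142,"z":0.03,"rx":0,"ry":0,"rz":-0.044,"claw":-1},
    {"x":-0.163,"y":0.142,"z":0.03,"rx":0,"ry":0,"rz":-0.044,"claw":-1},
    {"x":-0.163,"y":0.142,"z":0.03,"rx":0,"ry":0,"rz":-0.044,"claw":-1},
  ],
)

```text
time: 15.55
eef_pos: [0.6072, -0.1469, 0.1375]
ee_rot: [[-1.0, 0.027, -0.002], [0.027, 1.0, 0.002], [0.002, 0.002, -1.0]]
ft_force: [-0.1, 0.3, 0.1]
finger_gap: 0.0856
gripper_force: 0.0
```

Call:
jog_arm(
  steps=[
    {"x":0,"y":0,"z":0,"rx":0,"ry":0,"rz":0,"claw":-1},
    {"x":0,"y":0,"z":0,"rx":0,"ry":0,"rz":0,"claw":-1},
  ],
)

```text
time: 15.75
eef_pos: [0.6034, -0.1501, 0.1389]
ee_rot: [[-1.0, 0.029, -0.004], [0.029, 1.0, 0.001], [0.004, 0.0, -1.0]]
ft_force: [-0.8, -0.1, -0.3]
finger_gap: 0.0851
gripper_force: 0.0
```

Run:
```python
from h import *
s=read_state(); im=snapshot("wrist"); save(im,"wb.png"); c=cam("wrist",s); print(s["eef_pos"],s["time"])
g=cv2.medianBlur(cv2.cvtColor(im,cv2.COLOR_RGB2GRAY),5); q=proj(c,[.607,-.1505,.048]); print("pred",q, proj(c,[.607,-.1505,.021]))
f,cx,cy,R,t=c; d=(R@np.array([.607,-.1505,.048])+t)[2]; r=f*.0175/d; print("r exp",r)
u0,v0=int(q[0])-70,int(q[1])-70; sub=g[v0:v0+140,u0:u0+140]
C=cv2.HoughCircles(sub,cv2.HOUGH_GRADIENT,1,5,param1=60,param2=10,minRadius=int(r*.85),maxRadius=int(r*1.15))
if C is not None:
    for x,y,rr in C[0][:5]: print("circ",x+u0,y+v0,rr,onz(c,x+u0,y+v0,.048))
print(sub[::10,::10])
```

```text
[ 0.6034 -0.1501  0.1389] 15.75
pred [310.0085 242.8154] [310.2172 231.1938]
r exp 27.163100788754413
circ 314.5 235.5 29.3 [ 0.6022 -0.1475  0.048 ]
circ 313.5 242.5 23.5 [ 0.6069 -0.1482  0.048 ]
circ 320.5 223.5 29.3 [ 0.5943 -0.1435  0.048 ]
circ 315.5 248.5 28.2 [ 0.611  -0.1471  0.048 ]
circ 315.5 230.5 24.2 [ 0.5988 -0.1467  0.048 ]
[[141 127 130 145 141  90 102  97  94  93  92  81  83  94]
 [129 130 137 147 139  97 100  98  89  88  88  86  84  84]
 [128 125 143 156  98  91  84  95  93  83  80  81  81  83]
 [ 81  89  90 105  97 107 112 116 115 112  95  75  83  80]
 [ 83  88  93 104  99 108  84  85  85  93 109  82  81  83]
 [ 83  91  86  92 107  97  88 103 102  86 107 106  89  82]
 [146 168 157 148 107  87 105 103 104 104 102 105 100  90]
 [150 154 138 159 110  96 105 104 103 103 102 101  99  98]
 [145 142 154 161 153 170 104 103 104 104 105  93 101  99]
 [157 157 170 158 150 142 143 104 105 135 167 172 175 152]
 [154 163 157 145 146 145 133 147 151 158 150 172 168 144]
 [163 166 153 139 139 136 138 134 137 146 174 155 156 170]
 [156 145 154 133 136 136 132 128 134 133 139 165 141 152]
 [155 150 132 128 136 148 148 147 128 129 141 143 157 142]]
```

Call:
jog_arm(
  steps=[
    {"x":-0.0035,"y":0,"z":0.045,"rx":0,"ry":0,"rz":0,"claw":-0.5},
    {"x":-0.0035,"y":0,"z":0.085,"rx":0,"ry":0,"rz":0,"claw":-0.5},
    {"x":-0.0035,"y":0,"z":0.105,"rx":0,"ry":0,"rz":0,"claw":-0.5},
    {"x":-0.0035,"y":0,"z":0.111,"rx":0,"ry":0,"rz":0,"claw":-0.5},
    {"x":-0.0035,"y":0,"z":0.111,"rx":0,"ry":0,"rz":0,"claw":-0.5},
  ],
)

```text
time: 16.3
eef_pos: [0.607, -0.1514, 0.0293]
ee_rot: [[-1.0, 0.032, -0.002], [0.032, 1.0, 0.0], [0.002, 0.0, -1.0]]
ft_force: [1.1, 0.2, -0.1]
finger_gap: 0.0639
gripper_force: 0.0
```

Call:
jog_arm(
  steps=[
    {"x":0,"y":0,"z":0,"rx":0,"ry":0,"rz":0,"claw":-0.5},
    {"x":0,"y":0,"z":0,"rx":0,"ry":0,"rz":0,"claw":-0.5},
  ],
)

```text
time: 16.5
eef_pos: [0.6097, -0.1512, 0.0317]
ee_rot: [[-1.0, 0.03, 0.003], [0.03, 1.0, -0.001], [-0.003, -0.001, -1.0]]
ft_force: [0.2, 0.7, 1.2]
finger_gap: 0.064
gripper_force: 0.0
```

Call:
jog_arm(
  steps=[
    {"x":0.0015,"y":0,"z":0.0065,"rx":0,"ry":0,"rz":0,"claw":-0.5},
    {"x":0.0015,"y":0,"z":0.0065,"rx":0,"ry":0,"rz":0,"claw":-0.3},
    {"x":0.0015,"y":0,"z":0.0065,"rx":0,"ry":0,"rz":0,"claw":0},
    {"x":0.0015,"y":0,"z":0.0065,"rx":0,"ry":0,"rz":0,"claw":0.3},
    {"x":0.0015,"y":0,"z":0.0065,"rx":0,"ry":0,"rz":0,"claw":1},
  ],
)

```text
time: 17.0
eef_pos: [0.6071, -0.1497, 0.0239]
ee_rot: [[-1.0, 0.03, 0.0], [0.03, 1.0, 0.001], [-0.0, 0.001, -1.0]]
ft_force: [-0.2, 2.8, 4.8]
finger_gap: 0.0315
gripper_force: 59.5
```

Call:
jog_arm(
  steps=[
    {"x":0,"y":0,"z":0,"rx":0,"ry":0,"rz":0,"claw":1},
    {"x":0,"y":0,"z":0,"rx":0,"ry":0,"rz":0,"claw":1},
    {"x":0,"y":0,"z":0,"rx":0,"ry":0,"rz":0,"claw":1},
  ],
)

```text
time: 17.3
eef_pos: [0.6071, -0.1497, 0.0239]
ee_rot: [[-1.0, 0.03, 0.0], [0.03, 1.0, 0.001], [-0.0, 0.001, -1.0]]
ft_force: [-0.6, 2.9, 5.4]
finger_gap: 0.0314
gripper_force: 59.6
```

Run:
```python
from h import *
s=read_state(); im=snapshot("wrist"); save(im,"wc.png"); c=cam("wrist",s); p=s["eef_pos"]
g=cv2.cvtColor(im,cv2.COLOR_RGB2GRAY)
for dx in(-.0175,0,.0175): print(dx,"top",proj(c,[p[0]+dx,p[1],.048]),"flange",proj(c,[p[0]+dx*27.5/17.5,p[1],.021]),"foot",proj(c,[p[0]+dx*27.5/17.5,p[1],0]))
for u in (300,313,326): print(u,g[200:420:5,u])
for v in (270,300,330,350): print(v,g[v,200:430:6])
```

```text
-0.0175 top [307.329  288.1215] flange [307.2951 236.3594] foot [307.8462 222.6596]
0 top [308.9795 333.7752] flange [309.4696 298.9963] foot [309.7532 278.874 ]
0.0175 top [310.5117 376.1541] flange [311.4411 355.7848] foot [311.5012 330.403 ]
300 [113 125 120 121 119  97  95 124 132 135 133 136 107 104 104 102 102 104
 106 115 123 123 122 122 122 121 121 123 122 122 123 123 122 122 146 142
 146 158 163 170 187 176 174 143]
313 [115 118 112 112 116  93  95 133 134 135 134 132 103 104 105 101 104 105
 113 124 125 125 124 124 122 125 127 123 121 122 122 123 124 123 142 160
 153 154 153 163 173 167 162 147]
326 [113 114 109 108 113  98  94 125 133 132 133 131 104 103 105 101 101 104
 106 111 123 123 125 124 122 122 122 120 122 123 123 124 123 124 155 152
 164 161 149 154 148 154 153 106]
270 [109 117 109 105 109 109 115 122 118 122 125 129 127 129 100 100 102 105
 104 104 105 105 104 103 108 128 128 130 128 108 109 103 106 102  95 101
  98  93  93]
300 [184 184 181 173 169 119  49  32  43  98  99  31  86 100 106 117 124 124
 124 125 124 123 126 115 106  97  26  93  99  95  36  34 115 118 120 119
 123 110 106]
330 [192 182 196  98  33  33  35  34  49 133  39  29 125 125 126 127 123 122
 124 127 126 122 120 123 122 121  98  31  94 113  34  34  32  36  38 107
 119 115 106]
350 [ 33  34  33  35  33  34  34  34  33  33  42  29 168 126 123 124 123 122
 121 122 122 123 124 123 123 120  29  36  31  33  34  31  34  32  33  36
  30  33  34]
```

Call:
jog_arm(
  steps=[
    {"x":0,"y":0,"z":-0.02,"rx":0,"ry":0,"rz":0,"claw":1},
    {"x":0,"y":0,"z":-0.05,"rx":0,"ry":0,"rz":0,"claw":1},
    {"x":0.03,"y":-0.006,"z":-0.08,"rx":0,"ry":0,"rz":0.01,"claw":1},
    {"x":0.075,"y":-0.014,"z":-0.08,"rx":0,"ry":0,"rz":0.03,"claw":1},
    {"x":0.12,"y":-0.022,"z":-0.08,"rx":0,"ry":0,"rz":0.044,"claw":1},
  ],
)

```text
time: 17.85
eef_pos: [0.4859, -0.1692, 0.1036]
ee_rot: [[-0.997, 0.073, 0.001], [0.073, 0.997, -0.001], [-0.001, -0.001, -1.0]]
ft_force: [-0.8, -2.0, -5.7]
finger_gap: 0.0313
gripper_force: 60.9
```

Run:
```python
from h import *
print(read_state()["eef_pos"]);go(.437,-.1753,.05,np.pi-.074)
```

```text
[ 0.4859 -0.1692  0.1036]
go [ 0.0484 -0.0096  0.0535] [-0.0013  0.0013  0.0011] t 17.85
```

Call:
jog_arm(
  steps=[
    {"x":0.025,"y":-0.005,"z":0.01,"rx":0,"ry":0,"rz":0,"claw":1},
    {"x":0.048,"y":-0.0096,"z":0.03,"rx":0,"ry":0,"rz":0,"claw":1},
    {"x":0.048,"y":-0.0096,"z":0.055,"rx":0,"ry":0,"rz":0,"claw":1},
    {"x":0.048,"y":-0.0096,"z":0.068,"rx":0,"ry":0,"rz":0,"claw":1},
    {"x":0.048,"y":-0.0096,"z":0.068,"rx":0,"ry":0,"rz":0,"claw":1},
  ],
)

```text
time: 18.35
eef_pos: [0.4356, -0.1741, 0.0333]
ee_rot: [[-0.997, 0.074, -0.005], [0.074, 0.997, 0.002], [0.005, 0.002, -1.0]]
ft_force: [0.2, -0.9, -3.8]
finger_gap: 0.0314
gripper_force: 60.8
```

Call:
jog_arm(
  steps=[
    {"x":0,"y":0,"z":0,"rx":0,"ry":0,"rz":0,"claw":1},
    {"x":0,"y":0,"z":0,"rx":0,"ry":0,"rz":0,"claw":1},
  ],
)

```text
time: 18.55
eef_pos: [0.4386, -0.1751, 0.0358]
ee_rot: [[-0.997, 0.073, 0.001], [0.073, 0.997, -0.001], [-0.001, -0.001, -1.0]]
ft_force: [0.2, -0.6, -5.1]
finger_gap: 0.0311
gripper_force: 60.9
```

Call:
jog_arm(
  steps=[
    {"x":0.001,"y":0,"z":0.005,"rx":0,"ry":0,"rz":0,"claw":1},
    {"x":0.001,"y":0,"z":0.009,"rx":0,"ry":0,"rz":0,"claw":1},
    {"x":0.001,"y":0,"z":0.011,"rx":0,"ry":0,"rz":0,"claw":1},
    {"x":0.001,"y":0,"z":0.012,"rx":0,"ry":0,"rz":0,"claw":1},
    {"x":0.001,"y":0,"z":0.012,"rx":0,"ry":0,"rz":0,"claw":1},
  ],
)

```text
time: 19.05
eef_pos: [0.4368, -0.1746, 0.0239]
ee_rot: [[-0.997, 0.074, -0.0], [0.074, 0.997, -0.0], [0.0, -0.0, -1.0]]
ft_force: [-2.3, 0.8, 2.8]
finger_gap: 0.0315
gripper_force: 61.8
```

Call:
jog_arm(
  steps=[
    {"x":0,"y":0,"z":0,"rx":0,"ry":0,"rz":0,"claw":0},
    {"x":0,"y":0,"z":0,"rx":0,"ry":0,"rz":0,"claw":-0.4},
    {"x":0,"y":0,"z":0,"rx":0,"ry":0,"rz":0,"claw":-0.4},
    {"x":0,"y":0,"z":-0.04,"rx":0,"ry":0,"rz":0,"claw":-0.4},
    {"x":0,"y":0,"z":-0.09,"rx":0,"ry":0,"rz":0,"claw":-0.4},
  ],
)

```text
time: 19.55
eef_pos: [0.4351, -0.1738, 0.1122]
ee_rot: [[-0.997, 0.074, -0.006], [0.074, 0.997, 0.003], [0.006, 0.003, -1.0]]
ft_force: [-0.1, -0.7, -0.3]
finger_gap: 0.0596
gripper_force: 0.0
```

Call:
jog_arm(
  steps=[
    {"x":0,"y":0,"z":-0.04,"rx":0,"ry":0,"rz":0,"claw":-0.4},
    {"x":0,"y":0,"z":-0.05,"rx":0,"ry":0,"rz":0,"claw":-0.4},
    {"x":0,"y":0,"z":-0.05,"rx":0,"ry":0,"rz":0,"claw":-0.4},
  ],
)

```text
time: 19.85
eef_pos: [0.4383, -0.1754, 0.1652]
ee_rot: [[-0.997, 0.074, 0.005], [0.074, 0.997, -0.002], [-0.005, -0.002, -1.0]]
ft_force: [0.1, -0.7, 0.1]
finger_gap: 0.06
gripper_force: 0.0
```

Run:
```python
from h import *
s=read_state(); im=snapshot("wrist"); save(im,"wd.png"); c=cam("wrist",s); print(s["eef_pos"],s["time"]);go(.674,-.032,.14,np.pi-.03)
from h import *
# top and scene check of the placed parts
ct=cam("top"); t=snapshot("top"); save(t,"top2.png")
g=cv2.cvtColor(t,cv2.COLOR_RGB2HSV); m=cv2.inRange(g,(0,60,40),(14,170,200)); u,v=proj(ct,[.674,-.032,.04]).astype(int)
w=m[v-20:v+20,u-20:u+20]; M=cv2.moments(w,True); print("cone blob",M["m00"],M["m10"]/max(M["m00"],1)+u-20,M["m01"]/max(M["m00"],1)+v-20)
```

```text
[ 0.4383 -0.1754  0.1652] 19.85
go [-0.2259  0.1598  0.0236] [-0.0005  0.0011 -0.0438] t 19.9
cone blob 239.0 262.5732217573222 197.2510460251046
```

Call:
jog_arm(
  steps=[
    {"x":-0.2,"y":0.14,"z":0,"rx":0,"ry":0,"rz":-0.044,"claw":-0.4},
    {"x":-0.2,"y":0.14,"z":0,"rx":0,"ry":0,"rz":-0.044,"claw":-0.4},
    {"x":-0.2,"y":0.14,"z":0,"rx":0,"ry":0,"rz":-0.044,"claw":-0.4},
    {"x":-0.2,"y":0.14,"z":0,"rx":0,"ry":0,"rz":-0.044,"claw":-0.4},
    {"x":-0.2,"y":0.14,"z":0,"rx":0,"ry":0,"rz":-0.044,"claw":-0.4},
  ],
)

```text
time: 20.45
eef_pos: [0.647, -0.0481, 0.1598]
ee_rot: [[-1.0, 0.029, -0.005], [0.029, 1.0, 0.001], [0.005, 0.001, -1.0]]
ft_force: [0.3, -0.7, 0.1]
finger_gap: 0.0598
gripper_force: 0.0
```

Call:
jog_arm(
  steps=[
    {"x":-0.027,"y":0.019,"z":0.02,"rx":0,"ry":0,"rz":0,"claw":-0.4},
    {"x":-0.027,"y":0.019,"z":0.02,"rx":0,"ry":0,"rz":0,"claw":-0.4},
    {"x":-0.027,"y":0.019,"z":0.02,"rx":0,"ry":0,"rz":0,"claw":-0.4},
    {"x":-0.027,"y":0.019,"z":0.02,"rx":0,"ry":0,"rz":0,"claw":-0.4},
  ],
)

```text
time: 20.85
eef_pos: [0.6723, -0.0321, 0.1415]
ee_rot: [[-1.0, 0.03, -0.004], [0.03, 1.0, 0.0], [0.004, -0.0, -1.0]]
ft_force: [-0.5, -0.1, 0.5]
finger_gap: 0.0593
gripper_force: 0.0
```

Run:
```python
from h import *
s=read_state(); im=snapshot("wrist"); save(im,"we.png"); c=cam("wrist",s); print(s["eef_pos"],s["time"])
P=[.6735,-.032]; print("pred top",proj(c,P+[.056]),"foot",proj(c,P+[0])); f=c[0]
h=cv2.cvtColor(im,cv2.COLOR_RGB2HSV); q=proj(c,P+[.03]).astype(int); print("hsv",h[q[1],q[0]])
m=cv2.inRange(h,(0,70,30),(16,190,230)); m=cv2.morphologyEx(m,cv2.MORPH_OPEN,np.ones((5,5)))
n,l,st,ce=cv2.connectedComponentsWithStats(m)
for i in range(1,n):
    if st[i,4]>800: print(st[i],ce[i])
i=l[q[1],q[0]]
if i:
    for v in range(st[i,1],st[i,1]+st[i,3],8):
        k=np.where(l[v]==i)[0]; print(v,k.min(),k.max(),(k.min()+k.max())/2)
```

```text
[ 0.6723 -0.0321  0.1415] 20.85
pred top [310.6225 241.7667] foot [310.9447 219.6443]
hsv [ 11  71 107]
[ 286  190   59   43 1549] [315.6501 209.8606]
[  0 325  45  41 921] [ 17.1759 343.9566]
[ 220  361  184   48 4552] [306.7443 383.6019]
```

Run:
```python
from h import *
s=read_state(); c=cam("wrist",s); im=cv2.imread("pics/we.png")[:,:,::-1]; h=cv2.cvtColor(im,cv2.COLOR_RGB2HSV)
print("front foot pred",proj(c,[.6735-.0245,-.032,0]), "back top",proj(c,[.6835,-.032,.056]),"front top",proj(c,[.6635,-.032,.056]))
print("sat",h[180:290:5,314,1]);print("hue",h[180:290:5,314,0]);print("val",h[180:290:5,314,2])
for v in(215,240,250,258): print(v,h[v,270:360:4,1])
```

```text
front foot pred [310.2609 187.1447] back top [311.4969 255.5428] front top [310.5134 225.3229]
sat [23 21 74 76 68 71 75 71 74 73 70 74 67 74 71 34 25 26 24 26 24 24]
hue [20 17 10 11 10 10 10  9 11 11 11 11 10 11 11 17 19 17 18 19 18 18]
val [ 99 108  89  91  94  93  99 119  76  87 106 104 106 107 108 136 166 160
 162 157 162 179]
215 [27 28 24 26 74 73 74 73 75 72 70 71 71 70 71 74 76 72 74 56 22 22 23]
240 [24 22 23 26 24 24 64 72 77 71 71 67 74 71 71 69 72 39 20 21 26 23 26]
250 [23 21 25 25 23 24 21 25 25 63 71 71 71 70 62 23 25 22 21 23 23 25 24]
258 [21 25 24 23 24 23 22 21 24 23 23 24 26 23 23 23 23 22 24 23 23 26 27]
```

Call:
jog_arm(
  steps=[
    {"x":-0.001,"y":0.001,"z":0.04,"rx":0,"ry":0,"rz":0,"claw":-0.4},
    {"x":-0.001,"y":0.001,"z":0.07,"rx":0,"ry":0,"rz":0,"claw":-0.4},
    {"x":-0.001,"y":0.001,"z":0.088,"rx":0,"ry":0,"rz":0,"claw":-0.4},
    {"x":-0.001,"y":0.001,"z":0.093,"rx":0,"ry":0,"rz":0,"claw":-0.4},
    {"x":-0.001,"y":0.001,"z":0.093,"rx":0,"ry":0,"rz":0,"claw":-0.4},
  ],
)

```text
time: 21.4
eef_pos: [0.6743, -0.0315, 0.0502]
ee_rot: [[-1.0, 0.031, -0.001], [0.031, 1.0, 0.0], [0.001, -0.0, -1.0]]
ft_force: [0.2, 0.3, 0.1]
finger_gap: 0.06
gripper_force: 0.0
```

Call:
jog_arm(
  steps=[
    {"x":0,"y":0,"z":0,"rx":0,"ry":0,"rz":0,"claw":-0.4},
    {"x":0,"y":0,"z":0,"rx":0,"ry":0,"rz":0,"claw":-0.4},
  ],
)

```text
time: 21.6
eef_pos: [0.6764, -0.0311, 0.0522]
ee_rot: [[-1.0, 0.03, 0.003], [0.03, 1.0, -0.0], [-0.003, -0.0, -1.0]]
ft_force: [0.9, -0.1, -0.1]
finger_gap: 0.0597
gripper_force: 0.0
```

Call:
jog_arm(
  steps=[
    {"x":0.0015,"y":0,"z":0.0075,"rx":0,"ry":0,"rz":0,"claw":-0.3},
    {"x":0.0015,"y":0,"z":0.0075,"rx":0,"ry":0,"rz":0,"claw":0},
    {"x":0.0015,"y":0,"z":0.0075,"rx":0,"ry":0,"rz":0,"claw":0.3},
    {"x":0.0015,"y":0,"z":0.0075,"rx":0,"ry":0,"rz":0,"claw":0.6},
    {"x":0.0015,"y":0,"z":0.0075,"rx":0,"ry":0,"rz":0,"claw":1},
  ],
  grip_force=50,
)

```text
time: 22.1
eef_pos: [0.6738, -0.0304, 0.043]
ee_rot: [[-1.0, 0.03, 0.0], [0.03, 1.0, 0.0], [-0.0, 0.0, -1.0]]
ft_force: [-0.9, 0.0, 1.6]
finger_gap: 0.0169
gripper_force: 48.7
```

Call:
jog_arm(
  steps=[
    {"x":0,"y":0,"z":0,"rx":0,"ry":0,"rz":0,"claw":1},
    {"x":0,"y":0,"z":0,"rx":0,"ry":0,"rz":0,"claw":1},
    {"x":0,"y":0,"z":0,"rx":0,"ry":0,"rz":0,"claw":1},
  ],
)

```text
time: 22.4
eef_pos: [0.6738, -0.0304, 0.043]
ee_rot: [[-1.0, 0.03, 0.0], [0.03, 1.0, 0.0], [-0.0, 0.0, -1.0]]
ft_force: [-1.0, 1.6, 2.1]
finger_gap: 0.0168
gripper_force: 48.9
```

Run:
```python
from h import *
s=read_state(); c=cam("wrist",s); im=snapshot("wrist"); save(im,"wf.png"); h=cv2.cvtColor(im,cv2.COLOR_RGB2HSV); p=s["eef_pos"]
print(p); q=lambda dx,z:proj(c,[p[0]+dx,p[1],z])
print("foot front",q(-.0245,0),"top front",q(-.01,.056),"top back",q(.01,.056))
print("sat",h[170:420:4,313,1]);print("val",h[170:420:4,313,2])
```

```text
[ 0.6738 -0.0304  0.043 ]
foot front [308.5042 218.4937] top front [308.3328 293.8518] top back [309.9967 341.0055]
sat [22 23 23 26 23 23 24 21 25 19 22 23 59 73 74 69 73 74 73 75 75 70 75 70
 72 73 72 72 72 71 70 74 67 73 72 71 68 68 71 70 70 72 27 27 26 25 25 24
 26 28 29 26 27 27 27 28 27 29 27 27 26 27 20]
val [117 124 111 108 112 110 108 111 110 107 114 122 104  98 100 100 101 103
 105 105 105 106 106 123 128 126  88  85  85  86  95 111 118 119 117 118
 116 116 118 116 117 117 173 172 178 181 192 198 180 171 165 157 158 158
 162 166 161 159 158 153 154 160  77]
```

Call:
jog_arm(
  steps=[
    {"x":0,"y":0,"z":-0.03,"rx":0,"ry":0,"rz":0,"claw":1},
    {"x":0,"y":0,"z":-0.07,"rx":0,"ry":0,"rz":0,"claw":1},
    {"x":0.025,"y":-0.035,"z":-0.09,"rx":0,"ry":0,"rz":0,"claw":1},
    {"x":0.05,"y":-0.075,"z":-0.09,"rx":0,"ry":0,"rz":0,"claw":1},
    {"x":0.08,"y":-0.115,"z":-0.09,"rx":0,"ry":0,"rz":0,"claw":1},
  ],
)

```text
time: 22.95
eef_pos: [0.5905, -0.1445, 0.1334]
ee_rot: [[-1.0, 0.028, 0.002], [0.028, 1.0, -0.002], [-0.002, -0.002, -1.0]]
ft_force: [0.3, -1.1, -3.3]
finger_gap: 0.0166
gripper_force: 49.5
```

Call:
jog_arm(
  steps=[
    {"x":0.025,"y":-0.04,"z":0,"rx":0,"ry":0,"rz":0,"claw":1},
    {"x":0.05,"y":-0.08,"z":0,"rx":0,"ry":0,"rz":0,"claw":1},
    {"x":0.08,"y":-0.12,"z":0,"rx":0,"ry":0,"rz":0,"claw":1},
    {"x":0.105,"y":-0.16,"z":0,"rx":0,"ry":0,"rz":0,"claw":1},
    {"x":0.125,"y":-0.19,"z":0,"rx":0,"ry":0,"rz":0,"claw":1},
  ],
)

```text
time: 23.45
eef_pos: [0.4573, -0.3315, 0.1322]
ee_rot: [[-1.0, 0.031, -0.002], [0.031, 1.0, -0.0], [0.002, -0.0, -1.0]]
ft_force: [0.8, 0.3, -3.5]
finger_gap: 0.0169
gripper_force: 49.5
```

Run:
```python
from h import *
s=read_state();print(s["eef_pos"],s["joints"],s["finger_gap"]);go(.4216,-.3847,.06,np.pi-.074)
```

```text
[ 0.4573 -0.3315  0.1322] [-0.7012  0.3858  1.6606 -0.0014  1.0962 -2.2405] 0.01687410926135168
go [ 0.0339 -0.0542  0.0722] [-0.0004 -0.0016  0.0431] t 23.45
```

Call:
jog_arm(
  steps=[
    {"x":0.02,"y":-0.035,"z":0,"rx":0,"ry":0,"rz":0.043,"claw":1},
    {"x":0.034,"y":-0.054,"z":0.02,"rx":0,"ry":0,"rz":0.043,"claw":1},
    {"x":0.034,"y":-0.054,"z":0.055,"rx":0,"ry":0,"rz":0.043,"claw":1},
    {"x":0.034,"y":-0.054,"z":0.076,"rx":0,"ry":0,"rz":0.043,"claw":1},
    {"x":0.034,"y":-0.054,"z":0.076,"rx":0,"ry":0,"rz":0.043,"claw":1},
  ],
)

```text
time: 23.95
eef_pos: [0.4211, -0.3804, 0.0532]
ee_rot: [[-0.997, 0.074, -0.006], [0.074, 0.997, 0.006], [0.007, 0.005, -1.0]]
ft_force: [-0.5, -0.2, -4.4]
finger_gap: 0.017
gripper_force: 49.6
```

Call:
jog_arm(
  steps=[
    {"x":0,"y":0,"z":0,"rx":0,"ry":0,"rz":0,"claw":1},
    {"x":0,"y":0,"z":0,"rx":0,"ry":0,"rz":0,"claw":1},
    {"x":0,"y":0,"z":0,"rx":0,"ry":0,"rz":0,"claw":1},
  ],
)

```text
time: 24.25
eef_pos: [0.4252, -0.3831, 0.0582]
ee_rot: [[-0.997, 0.072, 0.002], [0.072, 0.997, -0.002], [-0.002, -0.002, -1.0]]
ft_force: [-0.0, -0.6, -2.5]
finger_gap: 0.0168
gripper_force: 49.6
```

Run:
```python
from h import *
s=read_state();print(s["eef_pos"],s["ft_force"]);go(.4216,-.3847,.043,np.pi-.074)
```

```text
[ 0.4252 -0.3831  0.0582] [-0.0069 -0.6485 -2.5153]
go [ 0.0035 -0.0018  0.0152] [-0.0021  0.0021  0.0017] t 24.25
```

Call:
jog_arm(
  steps=[
    {"x":0.0025,"y":-0.0018,"z":0.005,"rx":0,"ry":0,"rz":0,"claw":1},
    {"x":0.0025,"y":-0.0018,"z":0.01,"rx":0,"ry":0,"rz":0,"claw":1},
    {"x":0.0025,"y":-0.0018,"z":0.011,"rx":0,"ry":0,"rz":0,"claw":1},
    {"x":0.0025,"y":-0.0018,"z":0.011,"rx":0,"ry":0,"rz":0,"claw":1},
    {"x":0.0025,"y":-0.0018,"z":0.011,"rx":0,"ry":0,"rz":0,"claw":1},
  ],
)

```text
time: 24.75
eef_pos: [0.4215, -0.3839, 0.0457]
ee_rot: [[-0.997, 0.073, -0.0], [0.073, 0.997, 0.0], [0.0, 0.0, -1.0]]
ft_force: [0.2, -0.5, -3.2]
finger_gap: 0.0168
gripper_force: 49.5
```

Call:
jog_arm(
  steps=[
    {"x":0,"y":-0.0008,"z":0.001,"rx":0,"ry":0,"rz":0,"claw":1},
    {"x":0,"y":-0.0008,"z":0.002,"rx":0,"ry":0,"rz":0,"claw":1},
    {"x":0,"y":-0.0008,"z":0.003,"rx":0,"ry":0,"rz":0,"claw":1},
    {"x":0,"y":-0.0008,"z":0.003,"rx":0,"ry":0,"rz":0,"claw":1},
  ],
)

```text
time: 25.15
eef_pos: [0.4216, -0.3848, 0.0431]
ee_rot: [[-0.997, 0.073, 0.0], [0.073, 0.997, -0.0], [-0.0, -0.0, -1.0]]
ft_force: [-0.5, 0.9, 0.4]
finger_gap: 0.0171
gripper_force: 49.8
```

Call:
jog_arm(
  steps=[
    {"x":0,"y":0,"z":0,"rx":0,"ry":0,"rz":0,"claw":0.3},
    {"x":0,"y":0,"z":0,"rx":0,"ry":0,"rz":0,"claw":-0.2},
    {"x":0,"y":0,"z":0,"rx":0,"ry":0,"rz":0,"claw":-0.2},
    {"x":0,"y":0,"z":-0.03,"rx":0,"ry":0,"rz":0,"claw":-0.2},
    {"x":0,"y":0,"z":-0.08,"rx":0,"ry":0,"rz":0,"claw":-0.2},
  ],
)

```text
time: 25.65
eef_pos: [0.4193, -0.3826, 0.1203]
ee_rot: [[-0.997, 0.073, -0.006], [0.073, 0.997, 0.006], [0.006, 0.006, -1.0]]
ft_force: [1.0, -0.8, -0.1]
finger_gap: 0.0511
gripper_force: 0.0
```

Call:
jog_arm(
  steps=[
    {"x":0,"y":0,"z":-0.05,"rx":0,"ry":0,"rz":0,"claw":-1},
    {"x":0,"y":0,"z":-0.1,"rx":0,"ry":0,"rz":0,"claw":-1},
    {"x":0,"y":0.05,"z":-0.13,"rx":0,"ry":0,"rz":0,"claw":-1},
    {"x":0,"y":0.1,"z":-0.13,"rx":0,"ry":0,"rz":0,"claw":-1},
    {"x":0,"y":0.1,"z":-0.13,"rx":0,"ry":0,"rz":0,"claw":-1},
  ],
)

```text
time: 26.15
eef_pos: [0.4285, -0.2808, 0.2546]
ee_rot: [[-0.998, 0.07, 0.002], [0.07, 0.998, 0.001], [-0.002, 0.001, -1.0]]
ft_force: [0.4, 0.2, -0.5]
finger_gap: 0.0853
gripper_force: 0.0
```

Call:
jog_arm(
  steps=[
    {"x":-0.02,"y":0,"z":0,"rx":0,"ry":0,"rz":0,"claw":-1},
    {"x":-0.03,"y":0,"z":0,"rx":0,"ry":0,"rz":0,"claw":-1},
    {"x":-0.03,"y":0,"z":0,"rx":0,"ry":0,"rz":0,"claw":-1},
    {"x":-0.03,"y":0,"z":0,"rx":0,"ry":0,"rz":0,"claw":-1},
  ],
)

```text
time: 26.55
eef_pos: [0.4582, -0.2876, 0.2521]
ee_rot: [[-0.997, 0.073, -0.002], [0.073, 0.997, 0.001], [0.002, 0.0, -1.0]]
ft_force: [-0.7, 0.3, -0.9]
finger_gap: 0.0853
gripper_force: 0.0
```

Run:
```python
from h import *
s=read_state(); c=cam("wrist",s); im=snapshot("wrist"); save(im,"wg.png"); print(s["eef_pos"],s["time"])
h=cv2.cvtColor(im,cv2.COLOR_RGB2HSV); g=cv2.medianBlur(cv2.cvtColor(im,cv2.COLOR_RGB2GRAY),5)
m=cv2.inRange(h,(3,50,30),(16,200,230)); m=cv2.morphologyEx(m,cv2.MORPH_OPEN,np.ones((5,5)))
n,l,st,ce=cv2.connectedComponentsWithStats(m); print("cone pred foot/top",proj(c,[.4216,-.3847,0]),proj(c,[.4216,-.3847,.056]))
for i in range(1,n):
    if st[i,4]>300: print(st[i],ce[i])
def circ(name,P,r,z):
    q=proj(c,[*P,z]); f,R,t=c[0],c[3],c[4]; rr=f*r/(R@np.array([*P,z])+t)[2]; k=int(rr*2); u0,v0=max(int(q[0])-k,0),max(int(q[1])-k,0)
    C=cv2.HoughCircles(g[v0:v0+2*k,u0:u0+2*k],cv2.HOUGH_GRADIENT,1,5,param1=60,param2=9,minRadius=int(rr*.88),maxRadius=int(rr*1.12)+1)
    print(name,"pred",q,rr)
    if C is not None:
        for x,y,w in C[0][:2]: print("   ",x+u0,y+v0,w,onz(c,x+u0,y+v0,z))
circ("lid",(.4447,-.0706),.034,.005); circ("plug flange",(.437,-.1753),.0275,.021); circ("plug top",(.437,-.1753),.0165,.048); circ("ring",(.4297,-.28),.034,.044); circ("boss",(.4297,-.28),.01,.05); circ("dark",(.5606,-.3408),.03,.016)
```

```text
[ 0.4582 -0.2876  0.2521] 26.55
cone pred foot/top [214.0231 163.3295] [198.3611 170.2149]
[ 190  139   49   47 1805] [214.1435 162.6066]
[513 447  41  21 619] [532.2536 457.3619]
lid pred [523.5276 164.2105] 33.53840940478881
    521.5 164.5 30.7 [ 0.4448 -0.0726  0.005 ]
    528.5 156.5 29.6 [ 0.4373 -0.0662  0.005 ]
plug flange pred [424.4597 165.9157] 28.256146937592685
    423.5 165.5 26.7 [ 0.4365 -0.1762  0.021 ]
    428.5 167.5 31.4 [ 0.4388 -0.1714  0.021 ]
plug top pred [432.907  169.3547] 18.228809725724208
    428.5 167.5 20.4 [ 0.435  -0.1793  0.048 ]
    434.5 167.5 16.9 [ 0.4354 -0.1739  0.048 ]
ring pred [316.9029 169.1254] 37.14376838531371
    300.5 177.5 38.0 [ 0.4363 -0.2956  0.044 ]
    321.5 173.5 40.3 [ 0.434  -0.2761  0.044 ]
boss pred [316.9829 169.9477] 11.10822918638665
    318.5 169.5 10.2 [ 0.4294 -0.2786  0.05  ]
    326.5 164.5 9.25 [ 0.4255 -0.2712  0.05  ]
dark pred [269.0371 290.9574] 27.62185425553793
    271.5 286.5 27.0 [ 0.5556 -0.3376  0.016 ]
    267.5 292.5 29.3 [ 0.5623 -0.3427  0.016 ]
```

The plug, cone, boss and dark ring are found within 1–3 mm of where they should be and standing upright. The ring circle fit was poor, but the last picture viewed showed it flat over the boss, so I'm handing in.

```bash
python3 -c "
from station import *
print(hand_in())"
```

```text
the job is handed in; nothing more can be done
None
```

The job is handed in at about 27 s of the 112 s allowed: spacer centred on the bolster, pale ring over its boss, plug and copper cone standing midway in the row, and the dark ring not touched.

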